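# Weigh a moulding charge on the bench beam scale

## Robot

A 6-joint arm with a two-finger parallel gripper is mounted at the origin on the work surface. World frame = base frame: x ahead of the robot, y to its left, z up, the work surface at z = 0. Lengths are in m, angles in rad, forces in N, time in s.
With the tool pointing down it reaches from about 0.35 to 0.85 m from the base axis. Payload 8.1 kg.
Tool frame: the origin (TCP) lies midway between the tips of the shut fingers; the grasp point (between the pads) lies 19 mm behind it; z points along the fingers, y is the direction in which the jaws open and shut (so a half turn about z gives the same grasp; the last joint's range is limited). The gripper opens to 93 mm and grips with 3 to 60 N. Pads are 15 mm wide; open, the fingers measure 128 mm over their backs; the gripper's body (75 mm by 188 mm) begins 65 mm behind the grasp point.
Start: joints at [-1.242, 0.13, 1.488, -0, 1.523, -0.085], TCP at [0.241, -0.549, 0.219] pointing down, gripper open.
Joint ranges: [-2.96, 2.96], [-0.89, 2.26], [0.02, 2.5], [-1.34, 4.48], [0, 2.73], [-2.66, 2.66]. Speed limits (rad/s): [2.39, 2.39, 2.79, 3.14, 3.14, 3.14].

## Interface

Orientations are given as a rotation vector (axis times angle).
In Python, from plant import monitor, eyes, ticket gives the robot as it stands.
- The arm moves only by the tool send_rows, never from a script. Its argument "motion" is a list of rows, each a list of 2 entries, a list of its own where there are three numbers: the shift along the tool's x, y, z in m, then the turn about the tool's z in degrees. In form: [[[dx, dy, dz], twist], ...]. A call has 1 to 12 rows; each row is the pose to reach, as a shift and turn from the pose commanded when the call began, along the tool's axes at that moment; what a row does not reach only later rows make up. A row lasts 1/8 s, in which the tool goes at most 62.5 mm and 10.7 degrees, less where a joint would pass 70% of its speed; a pose out of reach is approached as far as the arm can. A call with a gripper value outside its range is refused whole. "jaw" is the finger opening in m, from 0 to 0.093, set as the call begins (left out, the last holds). The fingers move at their own pace and stop on an object; "squeeze" is the grip in N (left out, the last holds). Time passes only in rows, so rows that repeat a pose let the fingers close. It gives the time, the measured TCP pose, the force and the opening at its end, in the units of the state.
- monitor.read_state(): the state, without advancing time (a new reading comes with each control period).
- eyes.read_camera(name): name is "scene" or "top"; returns the picture (384x512x3 uint8, red, green, blue); there is no depth.
- eyes.camera_model(name): a dict with "mtx" (3x3 intrinsics, pixels), "cam_to_world" (4x4, takes a point from camera to world coordinates). Camera axes: x right, y down, z forward; pixel columns grow to the right and rows downward; lengths in m; the calibration is good to about 2 mm. A picture is of the moment at which its call begins. camera_model takes no time and is no camera call.
- ticket.close_job(): hands the job in, once; it reports no verdict.
The state is a dict: "t": time; "q": joint angles; "dq": joint speeds; "joint_torque": joint torques, N m; "tool_pos": TCP position; "orientation": TCP orientation; "force": force on the tool from outside, world axes, zero at the start; "wrist_torque": the same for the moment, N m; "opening": finger opening in m.
Only numpy, scipy, OpenCV 4.12 (cv2) and the standard library are available. Lean on these libraries where they do the work, as an engineer would, in place of code of your own. Each camera call takes 0.05 s, during which the arm holds its last target.

## Task

Weigh the moulding charge: hang the can by its carrying bar in the two V-seats of the beam scale's load yoke, lowering it gently, then push the poise along the beam by its knob with a light touch, never clamping the knob or leaning on it, until the beam floats level at the index on its own. Leave the can hanging and the beam balanced, let go of everything, and do not knock the other things about.

Things in the scene. Friction and masses are not known exactly. Their poses are not given: they have to be found in the camera images.
- scale: Bench beam scale fixed to the bench. Origin on the bench under the pivot, z up; y runs along the beam: load yoke towards +y, graduated poise arm towards -y. Low base plates up to 14 mm high (x -65..65, y -105..65 mm, then a 45 mm wide strip to y -340). Two pillar cheeks at x +-27 mm (10 mm thick, 34 to 50 mm wide, up to z 177) carry the pivot.
- pivot (a point): The pivot of the beam, 165 mm above the bench, directly above the scale's origin; same axes as the scale.
- index (a point): Fixed level index in the guide loop round the arm's tip, 325 mm from the pivot (scale -y), 165 mm above the bench. Loop and damper jaws stand at y -298..-331 mm, 40 mm wide, up to z 216 mm.
- beam_tip (a point): Pointer at the tip of the poise arm, 325 mm from the pivot; moves with the beam and is level with the index when balanced. The arm is an aluminium flat bar 8 mm thick and 24 mm high, centred on the pivot's height.
- beam (a joint): Tilt of the beam, rad: 0 = level (tip at the index), positive = load end down, poise arm up; stops at -0.1 and 0.1. Starts on the stop with the poise arm down (-0.1). Stable and damped: when free off its stops it settles in about 2 s. Each mm the poise lies inward of balance then gives about +0.005 to +0.01 rad, outward as much negative.
- poise (a joint): Place of the poise on the arm, m: 0 = inner end, growing outward (scale -y) to 0.225; its centre is 50 mm + this from the pivot. About 1.5 N of friction; it stays where left. With the can hung the balance lies between 0.08 and 0.215, very roughly 0.29 m per kg of can, give or take 40 mm; neither the can's mass (0.38 to 0.6 kg) nor the poise's (0.38 to 0.54 kg) is known.
- notch (a point): On the beam: where the middle of the can's bar lies when seated, midway between the two V-seats, 130 mm from the pivot (scale +y), at pivot height when level. Moves with the beam. x axis = direction of the seated bar, y along the beam away from the pivot. Each seat is a 45 degree V, 24 mm wide at its mouth, 5 mm above this point.
- poise_knob (a point): Middle of the poise's upright steel knob (16 mm diameter, 34 mm tall: 17 mm above and below this point), 47 mm above the arm's centre line; moves and tilts with poise and beam. Below it is a steel saddle block straddling the arm, 34 mm across the arm, 28 mm along it, 56 mm high. y axis along the beam towards the yoke, x across.
- can_bar (a point): Middle of the carrying bar of the charge can: a lidded bright steel can 64 mm in diameter, 77 mm high, the only one with a bar. Two straps 68 mm apart carry a level round bar 10 mm thick, 132 mm long, with 18 mm collars at its ends, 118 mm above the can's underside, 36 mm free below it to the lid. x along the bar, z up.
- tin_a: Bystander: plain lidded steel tin, 64 mm diameter, 75 mm high, no bar; origin under its centre.
- tin_b: Bystander: plain lidded steel tin, 80 mm diameter, 60 mm high, no bar; origin under its centre.
- valve: Bystander: steel valve block 36 mm with brass ends, 88 mm long, 56 mm high; origin under its centre.
- spanner: Bystander: steel spanner 190 mm long lying flat.
- screwdriver: Bystander: screwdriver 200 mm long with black handle, lying behind the scale.
- brush: Bystander: bench brush 220 mm long with wooden handle, lying behind the scale.
- spacer: Bystander: flat steel spacer bar 50 x 110 x 25 mm behind the scale.
- coupling: Bystander: brass hose coupling 34 mm across, 52 mm high, standing beyond the yoke's end.
- yoke (a point): Middle of the yoke's steel cross bar, 50 mm from the pivot (scale +y), 8 mm below the beam's centre line; bar 116 mm wide, 20 x 28 mm. Two prongs, 10 mm thick, centred 48 mm to either side, run from it to 155 mm from the pivot, 11 mm below the centre line, and carry the V-seats. The fork is open upward and at its end.
Not all that is in view belongs to the job. Leave any brown or purple look-alike of the part that bears can_bar alone.

How it is judged:
By the outcome, as a careful person would: the job done as asked, in the order asked, and still so for the second after the job is handed in, with the robot touching nothing.
It also fails if it takes over 67 s, if anything falls off the work surface, if the arm or the gripper's body presses on something with over 40 N, if the wrist force passes 120 N, or if a joint passes its speed limit or range.

## Working session

There is one attempt and no reset: what is moved stays moved. The work goes in short steps, Python scripts to look and compute and a tool call to move; the robot and the scene stay as the last step left them, time stands still between calls to the robot, and variables do not carry over. Pictures are saved under pics/ and viewed, and the job is handed in when it is done.

Besides the shell and the picture viewer there is one more tool, called as name([rows], argument=value, ...), one row to a line, values as JSON. send_rows: Moves the arm, as the interface text tells. Its arguments: {"type":"object","properties":{"motion":{"type":"array","items":{"type":"array"}},"jaw":{"type":"number"},"squeeze":{"type":"number"}},"required":["motion"]}

```bash
ls; mkdir -p pics; cat > h.py <<'E'
import numpy as np, cv2
from scipy.spatial.transform import Rotation as R
from plant import monitor, eyes, ticket
def cam(n):
    m=eyes.camera_model(n); return np.array(m["mtx"]),np.array(m["cam_to_world"])
def ray(n,u,v):
    K,T=cam(n); d=T[:3,:3]@np.linalg.solve(K,[u,v,1.]); return T[:3,3],d/np.linalg.norm(d)
def onz(n,u,v,z):
    o,d=ray(n,u,v); return o+d*(z-o[2])/d[2]
def proj(n,p):
    K,T=cam(n); c=np.linalg.inv(T)@np.append(p,1); q=K@c[:3]; return q[:2]/q[2]
def tri(a,b):
    (o1,d1),(o2,d2)=ray("scene",*a),ray("top",*b)
    s=np.linalg.lstsq(np.c_[d1,-d2],o2-o1,rcond=None)[0]
    p,q=o1+d1*s[0],o2+d2*s[1]; return (p+q)/2,np.linalg.norm(p-q)
def shot(n,f):
    im=np.array(eyes.read_camera(n)); cv2.imwrite(f"pics/{f}.png",im[:,:,::-1]); return im
E
python3 - <<'E'
from h import *
for n in("scene","top"):
    shot(n,n+"0"); K,T=cam(n); print(n,K.round(1).tolist(),T.round(3).tolist())
s=monitor.read_state(); print(s["t"],s["tool_pos"],s["orientation"],s["force"],s["opening"])
print(R.from_rotvec(s["orientation"]).as_matrix().round(3))
E
```

```text
pics
scene [[368.2, 0.0, 252.4], [0.0, 368.2, 189.6], [0.0, 0.0, 1.0]] [[-0.531, 0.489, -0.691, 1.294], [0.847, 0.297, -0.441, 0.459], [-0.01, -0.82, -0.572, 0.758], [0.0, 0.0, 0.0, 1.0]]
top [[384.6, 0.0, 258.5], [0.0, 384.6, 188.5], [0.0, 0.0, 1.0]] [[0.001, -0.994, 0.109, 0.431], [-1.0, 0.001, 0.017, -0.023], [-0.017, -0.109, -0.994, 1.288], [0.0, 0.0, 0.0, 1.0]]
0.1 [ 0.24112532 -0.54887098  0.21771049] [-3.07301333e+00 -6.45052302e-01  3.40259642e-04] [-0.00098972 -0.00437425  0.0191534 ] 0.09294227771297907
[[ 0.916  0.402 -0.001]
 [ 0.402 -0.916  0.002]
 [ 0.    -0.002 -1.   ]]
```

View pics/scene0.png

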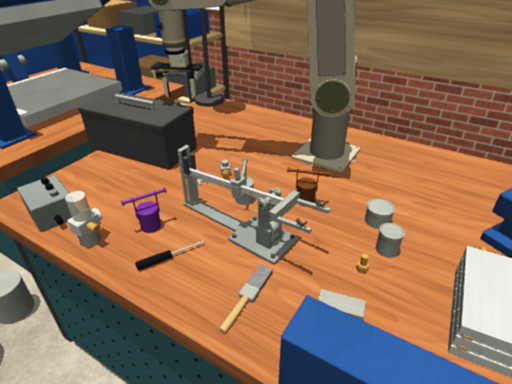

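View pics/top0.png

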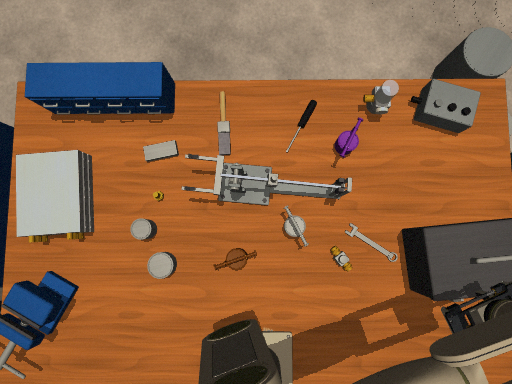

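Candidates for the can: bright steel with bar at top (294,226) / scene (241,187); the brown look-alike at top (237,260) and purple at top (347,142); and tins without bars at top (143,229) and (161,265). By the description I choose the steel one at (294,226), and check it in a crop.

```bash
python3 - <<'E'
import cv2,numpy as np
a=cv2.imread("pics/top0.png")[140:280,170:370]; b=cv2.imread("pics/scene0.png")[135:275,165:345]
cv2.imwrite("pics/ct0.png",cv2.resize(a,None,fx=4,fy=4,interpolation=cv2.INTER_CUBIC))
cv2.imwrite("pics/cs0.png",cv2.resize(b,None,fx=4,fy=4,interpolation=cv2.INTER_CUBIC))
E
```

```text
(no output)
```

View pics/ct0.png

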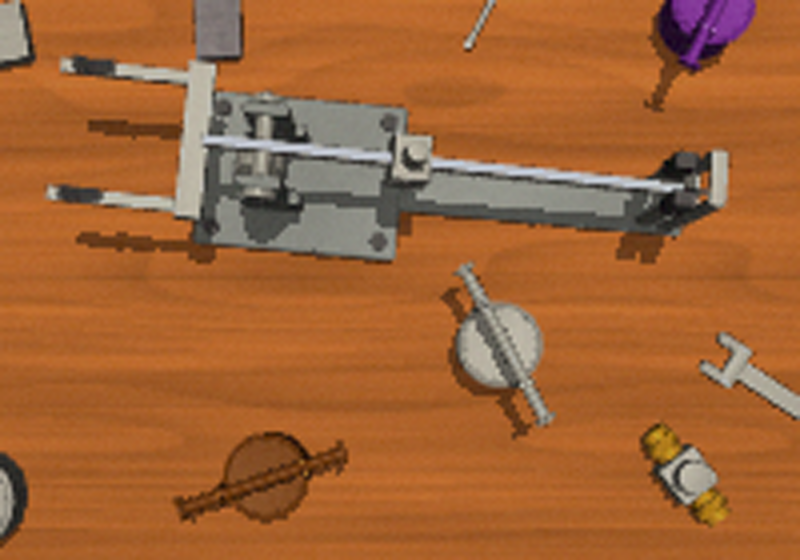

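View pics/cs0.png

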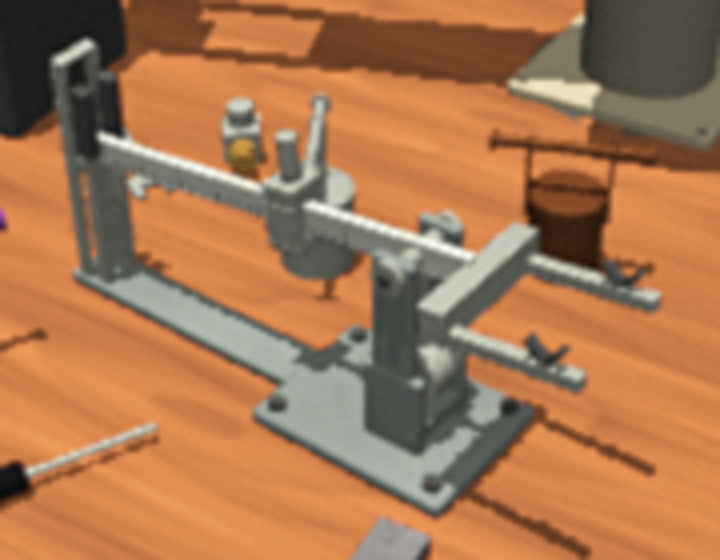

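The crop shows the steel can with a bar and straps clear of its neighbours; it's the only bright steel one with a bar. The scale's yoke is on the left of the top view (world +y), and the beam rests poise arm down. Measuring now.

```bash
python3 - <<'E'
from h import *
t=cv2.imread("pics/top0.png"); hsv=cv2.cvtColor(t,cv2.COLOR_BGR2HSV)
m=((hsv[:,:,1]<90)&(hsv[:,:,2]>60)).astype(np.uint8)*255
# can
c=np.zeros_like(m); c[203:250,280:312]=m[203:250,280:312]
n,l,st,ce=cv2.connectedComponentsWithStats(c); print(st[1:].tolist(),ce[1:].round(1).tolist())
# bar by bright pixels ends (hand crop points)
for z in(.118,):
  a=onz("top",286,206.7,z);b=onz("top",306.4,245.3,z); print("bar",a,b,(a+b)/2,np.linalg.norm(a-b),np.degrees(np.arctan2(*(a-b)[1::-1])))
print("lid",onz("top",294.7,226.3,.077))
# plate
for p in[(271.4,166.3),(268.9,205.6),(218,201)]: print("plate",onz("top",*p,.014))
cv2.imwrite("pics/m0.png",cv2.resize(m[140:280,170:370],None,fx=4,fy=4,interpolation=cv2.INTER_NEAREST))
g=cv2.resize(t[150:260,175:285],None,fx=6,fy=6,interpolation=cv2.INTER_CUBIC); g=g[:600]
cv2.imwrite("pics/g0.png",g)
g=cv2.resize(t[195:255,270:330],None,fx=10,fy=10,interpolation=cv2.INTER_CUBIC)
cv2.imwrite("pics/g1.png",g)
E
```

```text
[[284, 206, 25, 40, 430]] [[294.7, 225.9]]
bar [ 0.50414539 -0.08730297  0.118     ] [ 0.38795514 -0.14774376  0.118     ] [ 0.44605027 -0.11752337  0.118     ] 0.13097046255888725 27.482915335986522
lid [ 0.44528019 -0.11632176  0.077     ]
plate [ 0.64624813 -0.0450856   0.014     ]
plate [ 0.51430416 -0.03639376  0.014     ]
plate [0.52970993 0.13291956 0.014     ]
```

View pics/g0.png

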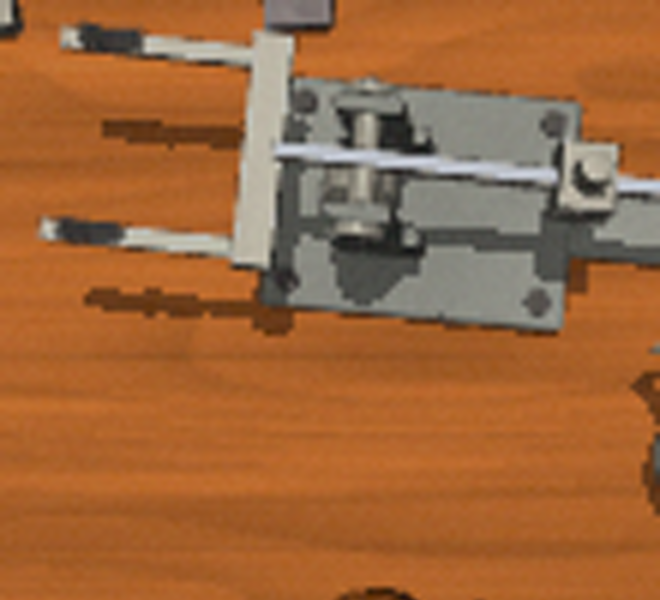

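View pics/g1.png

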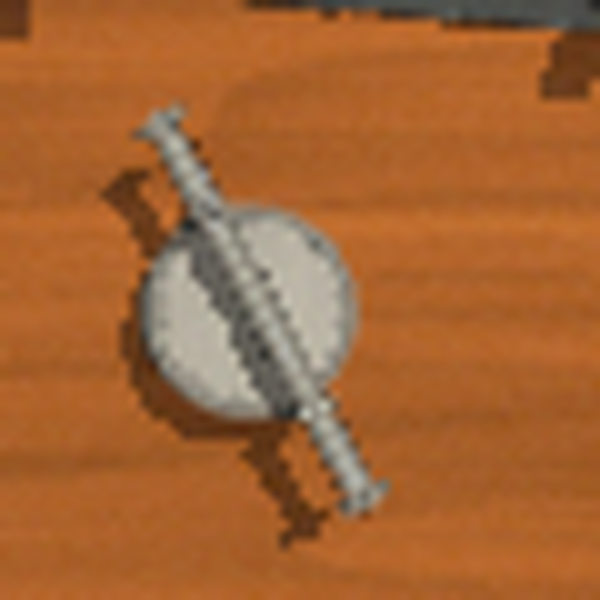

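```bash
cat >> h.py <<'E'
SC=dict()
E
python3 - <<'E'
from h import *
a=onz("top",285.8,206.0,.118);b=onz("top",306.1,244.4,.118)
print("bar",(a+b)/2,np.linalg.norm(a-b),np.degrees(np.arctan2(*(a-b)[1::-1])),"lid",onz("top",294.4,225.7,.077))
tr,br,bl=[onz("top",*p,.014)[:2] for p in[(271.4,166.75),(268.25,204.6),(218.25,200.1)]]
print(np.linalg.norm(tr-br),np.linalg.norm(br-bl))
ux=(tr-br)/np.linalg.norm(tr-br);uy=(bl-br)/np.linalg.norm(bl-br);print(ux,uy)
# fit pose to corners
P=np.array([[65,-105],[-65,-105],[-65,65]])/1e3;Q=np.array([tr,br,bl])
H=(P-P.mean(0)).T@(Q-Q.mean(0));th=np.arctan2(H[0,1]-H[1,0],H[0,0]+H[1,1]);M=np.array([[np.cos(th),-np.sin(th)],[np.sin(th),np.cos(th)]])
o=Q.mean(0)-M@P.mean(0);print("origin",o,"yaw",np.degrees(th),"res",(P@M.T+o-Q).round(4).tolist())
for yy in (.129,): print("notch pred",o+M@[0,yy])
s=[(175+110.5/6-.5,150+40.5/6-.5),(175+88.5/6-.5,150+232.5/6-.5)]
w=[onz("top",*p,.183) for p in s];print("seats",w,sum(w)/2,np.linalg.norm(w[0]-w[1]),np.degrees(np.arctan2(*(w[0]-w[1])[1::-1])))
k=(175+590.5/6-.5,150+172.5/6-.5); print("knob top",onz("top",*k,.222), "in scale",M.T@(onz("top",*k,.222)[:2]-o))
k=(175+368/6-.5,150+160/6-.5); print("pivot shaft",M.T@(onz("top",*k,.17)[:2]-o))
print("notch px", proj("scene",[*(o+M@[0,.13]),.178]),proj("top",[*(o+M@[0,.13]),.178]))
E
```

```text
bar [ 0.44845577 -0.11679415  0.118     ] 0.1303596547861269 27.48724248046373 lid [ 0.44714962 -0.11540183  0.077     ]
0.12755495771497308 0.16705072501601956
[ 0.9963857  -0.08494433] [0.09030996 0.99591371]
origin [0.59088787 0.06381973] yaw -5.088288497452279 res [[0.0016, -0.0015], [-0.0008, -0.0008], [-0.0008, 0.0022]]
notch pred [0.60232897 0.19231136]
seats [array([0.64801484, 0.18741125, 0.183     ]), array([0.55377692, 0.19625838, 0.183     ])] [0.60089588 0.19183482 0.183     ] 0.0946522916683193 -5.363251905984435
knob top [ 0.57730186 -0.04561099  0.222     ] in scale [-0.00382698 -0.11020442]
pivot shaft [ 4.14233430e-05 -1.61215016e-03]
notch px [311.25400936 212.58671306] [190.92612505 171.92290975]
```

```bash
cat >> h.py <<'E'
def shift(p,xdir=None):
    """tool-axis shift (mm) from measured pose to TCP p; twist(deg) to put tool x along world heading xdir(deg)"""
    s=monitor.read_state(); M=R.from_rotvec(s["orientation"]).as_matrix()
    d=M.T@(np.array(p)-s["tool_pos"]); h=np.degrees(np.arctan2(M[1,0],M[0,0]))
    print("shift mm",(d*1e3).round(1),"heading",h.round(2),"twist",None if xdir is None else round(h-xdir,2)); return d
E
python3 - <<'E'
from h import *
shift([.448,-.1165,.20],27.5); shift([.448,-.1165,.099],27.5)
E
```

```text
shift mm [ 363.3 -312.7   18.3] heading 23.71 twist -3.79
shift mm [ 363.3 -312.5  119.3] heading 23.71 twist -3.79
```

send_rows([
  [[0.015,-0.013,0.0],0],
  [[0.05,-0.043,0.002],-1],
  [[0.09,-0.078,0.004],-2],
  [[0.135,-0.116,0.006],-3],
  [[0.18,-0.155,0.009],-3.8],
  [[0.225,-0.194,0.012],-3.8],
  [[0.27,-0.232,0.015],-3.8],
  [[0.31,-0.267,0.017],-3.8],
  [[0.34,-0.293,0.018],-3.8],
  [[0.357,-0.307,0.018],-3.8],
  [[0.3633,-0.3127,0.018],-3.8],
  [[0.3633,-0.3127,0.018],-3.8],
], jaw=0.06, squeeze=20)

```text
t: 1.6
tool_pos: [0.4479, -0.1165, 0.2005]
orientation: [-3.051, -0.749, 0.0]
force: [-0.2, 0.5, 0.7]
opening: 0.06
```

```bash
python3 - <<'E'
from h import *
im=shot("top","t1");im2=shot("scene","s1")
cv2.imwrite("pics/s1c.png",cv2.resize(im2[130:230,190:310,::-1],None,fx=5,fy=5,interpolation=cv2.INTER_CUBIC))
shift([.448,-.1165,.099],27.5)
s=monitor.read_state();print(s["t"],s["force"],s["tool_pos"])
E
```

```text
shift mm [  0.7  -0.8 101.6] heading 27.48 twist -0.02
1.7 [ 0.12648862 -0.52351845 -0.47059699] [ 0.44780526 -0.11749072  0.20059573]
```

View pics/s1c.png

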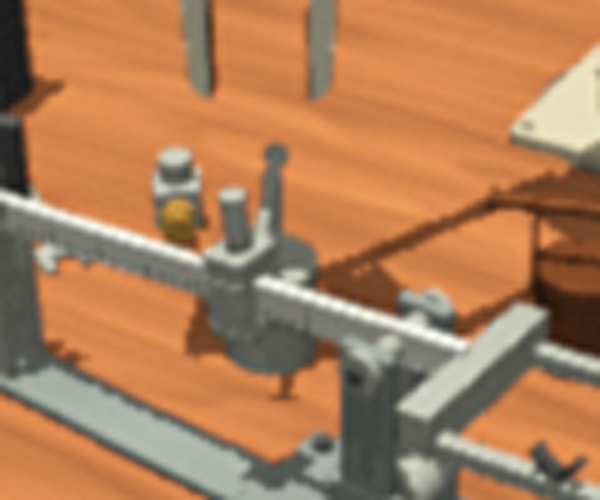

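The open fingers hang above the can (tips at crop (200,95) and (318,95)), with the bar between and below them. Lowering now, then gripping.

send_rows([
  [[0,0,0.01],0],
  [[0.0005,-0.0005,0.03],0],
  [[0.0005,-0.0005,0.055],0],
  [[0.0005,-0.0005,0.08],0],
  [[0.0005,-0.0005,0.095],0],
  [[0.0005,-0.0005,0.1015],0],
  [[0.0005,-0.0005,0.1015],0],
  [[0.0005,-0.0005,0.1015],0],
])

```text
t: 2.7
tool_pos: [0.4491, -0.1166, 0.1001]
orientation: [3.051, 0.747, 0.002]
force: [-1.3, -0.7, -0.9]
opening: 0.0601
```

```bash
python3 - <<'E'
from h import *
im=shot("top","t2")
cv2.imwrite("pics/t2c.png",cv2.resize(im[190:260,260:330,::-1],None,fx=8,fy=8,interpolation=cv2.INTER_CUBIC))
im=shot("scene","s2")
cv2.imwrite("pics/s2c.png",cv2.resize(im[130:230,190:310,::-1],None,fx=5,fy=5,interpolation=cv2.INTER_CUBIC))
s=monitor.read_state();print(s["t"],s["force"],s["tool_pos"])
E
```

```text
2.8 [0.41914269 0.21839193 0.24997979] [ 0.44905014 -0.11652494  0.10006119]
```

View pics/s2c.png

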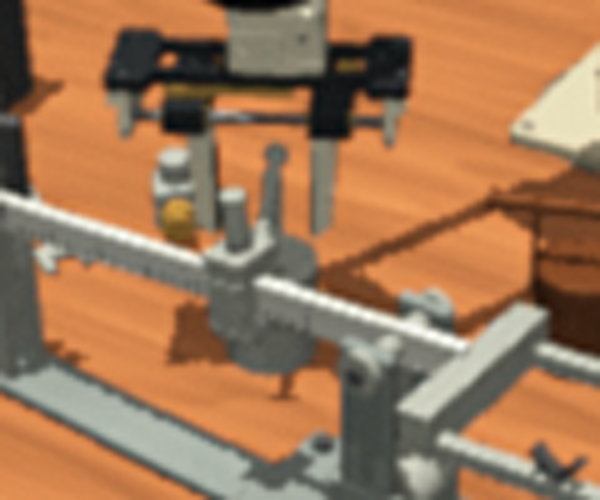

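The fingers straddle the bar, and the can hasn't moved. Closing.

send_rows([
  [[0,0,0],0],
  [[0,0,0],0],
  [[0,0,0],0],
  [[0,0,0],0],
  [[0,0,0],0],
  [[0,0,0],0],
], jaw=0.0, squeeze=25)

```text
t: 3.55
tool_pos: [0.4483, -0.1162, 0.0991]
orientation: [-3.051, -0.747, 0.0]
force: [-0.4, 1.1, -0.4]
opening: 0.0092
```

The jaws stopped at 9 mm on the 10 mm bar. Lifting 22 cm straight up.

send_rows([
  [[0,0,-0.003],0],
  [[0,0,-0.01],0],
  [[0,0,-0.025],0],
  [[0,0,-0.045],0],
  [[0,0,-0.07],0],
  [[0,0,-0.1],0],
  [[0,0,-0.13],0],
  [[0,0,-0.16],0],
  [[0,0,-0.19],0],
  [[0,0,-0.21],0],
  [[0,0,-0.22],0],
  [[0,0,-0.222],0],
])

```text
t: 5.05
tool_pos: [0.4484, -0.1163, 0.3213]
orientation: [3.051, 0.747, 0.0]
force: [1.6, -0.4, -3.5]
opening: 0.0093
```

send_rows([
  [[0,0,0],0],
  [[0,0,0],0],
  [[0,0,0],0],
  [[0,0,0],0],
])

```text
t: 5.55
tool_pos: [0.4483, -0.1162, 0.3208]
orientation: [-3.051, -0.747, 0.001]
force: [-0.3, 0.0, -4.0]
opening: 0.0092
```

```bash
python3 - <<'E'
from h import *
F=[]
for i in range(3):
    im=shot("scene","s3"); F.append(monitor.read_state()["force"])
im=shot("top","t3"); F.append(monitor.read_state()["force"])
print(np.round(F,2), np.mean(F,0))
s=monitor.read_state();print(s["t"],s["tool_pos"],s["opening"])
shift([.6016,.192,.321],-5.2)
E
```

```text
[[-0.08  0.43 -3.3 ]
 [-0.33  0.04 -4.72]
 [-0.18 -0.01 -4.02]
 [-0.32 -0.62 -3.67]] [-0.22684513 -0.03913659 -3.92880682]
5.75 [ 0.44840057 -0.11627533  0.32113453] 0.008763788398292631
shift mm [ 2.783e+02 -2.026e+02  1.000e-01] heading 27.51 twist 32.71
```

View pics/s3.png

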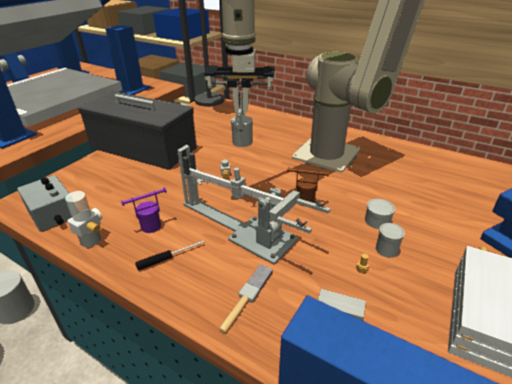

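View pics/t3.png

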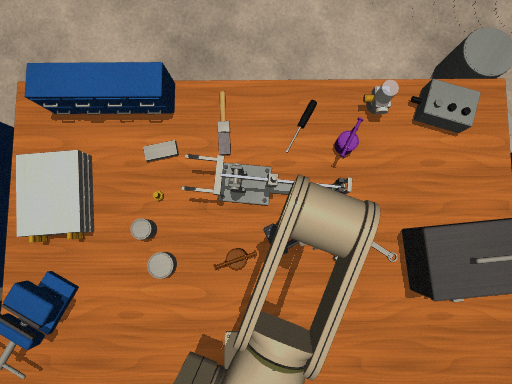

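The can hangs upright in the grip (scene (242,130)), and the force says about 0.40 kg, so balance is expected near 0.12 m. Carrying it over the yoke at height.

send_rows([
  [[0.004,-0.003,0],0.5],
  [[0.016,-0.012,0],2],
  [[0.036,-0.026,0],4.5],
  [[0.062,-0.045,0],7.5],
  [[0.092,-0.067,0],11],
  [[0.124,-0.09,0],14.5],
  [[0.156,-0.1135,0],18.5],
  [[0.188,-0.137,0],22],
  [[0.218,-0.159,0],26],
  [[0.244,-0.178,0],29],
  [[0.263,-0.1915,0],31],
  [[0.274,-0.2,0],32.7],
])

```text
t: 7.25
tool_pos: [0.5992, 0.1893, 0.3205]
orientation: [-3.138, 0.143, 0.001]
force: [-0.1, -0.0, -4.2]
opening: 0.0088
```

send_rows([
  [[0,0,0],0],
  [[0,0,0],0],
  [[0,0,0],0],
  [[0,0,0],0],
])

```text
t: 7.75
tool_pos: [0.599, 0.1871, 0.3214]
orientation: [-3.138, 0.143, -0.001]
force: [0.3, 1.1, -4.3]
opening: 0.0093
```

```bash
python3 - <<'E'
from h import *
im=shot("scene","s4"); im2=shot("top","t4")
cv2.imwrite("pics/s4c.png",cv2.resize(im[110:260,230:380,::-1],None,fx=4,fy=4,interpolation=cv2.INTER_CUBIC))
cv2.imwrite("pics/t4c.png",cv2.resize(im2[110:230,150:270,::-1],None,fx=5,fy=5,interpolation=cv2.INTER_CUBIC))
shift([.6016,.192,.321],-5.2)
E
```

```text
shift mm [ 2.1 -4.9  0.3] heading -5.22 twist -0.02
```

View pics/s4c.png

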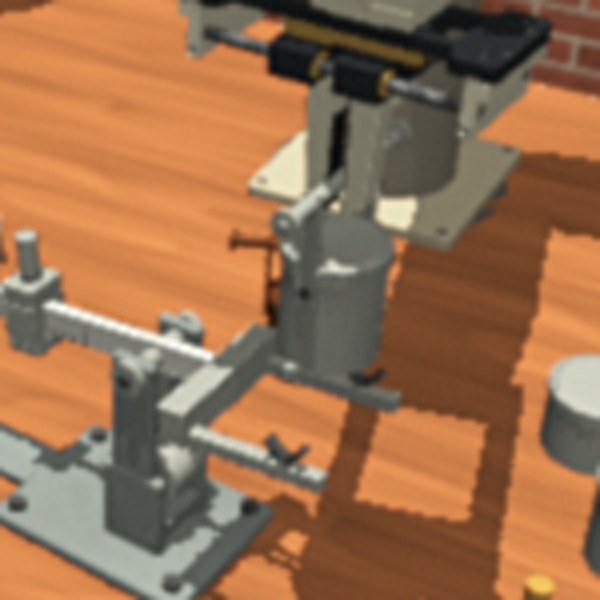

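View pics/t4c.png

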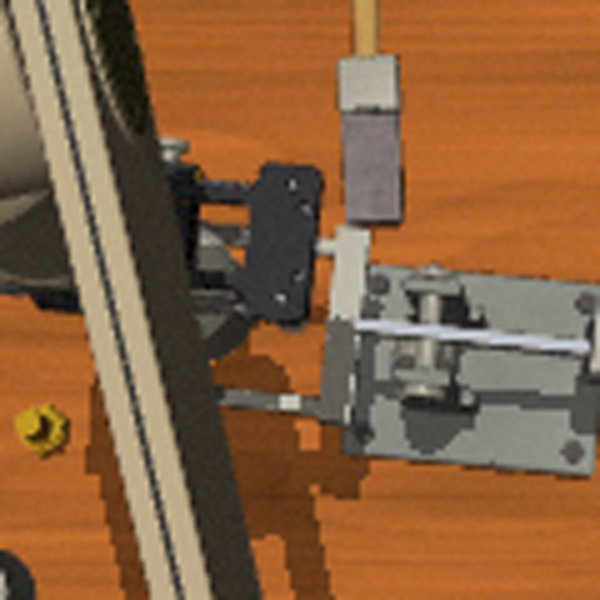

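The can hangs in the grip above the yoke, with its near collar at scene (301.7,165.5). Checking where the bar really is in the grip before lowering.

```bash
python3 - <<'E'
from h import *
s=monitor.read_state();M=R.from_rotvec(s["orientation"]).as_matrix()
g=s["tool_pos"]-0.019*M[:,2]
print("grasp",g)
p=onz("scene",230+287.5/4-.5,110+222/4-.5,.3405); print("collar seen",p)
e=g+M[:,0]*.064; print("collar predicted from grasp",e, "d tool",M.T@(p-e), proj("scene",e))
E
```

```text
grasp [0.59901111 0.1873052  0.3403478 ]
collar seen [0.65492048 0.17943663 0.3405    ]
collar predicted from grasp [0.66274617 0.18148786 0.34036426] d tool [-0.00760681  0.00275405 -0.00013797] [300.64205478 166.90694246]
```

```bash
python3 - <<'E'
from h import *
im=cv2.imread("pics/s4.png")
s=monitor.read_state();M=R.from_rotvec(s["orientation"]).as_matrix()
g=s["tool_pos"]-0.019*M[:,2]
x0,y0,f=285,125,10
c=cv2.resize(im[y0:y0+60,x0:x0+60],None,fx=f,fy=f,interpolation=cv2.INTER_CUBIC)
for t in(-.066,-.034,0,.034,.060,.066):
    q=proj("scene",g+M[:,0]*t); cv2.circle(c,tuple(int(v) for v in ((q+.5-[x0,y0])*f)),4,(0,0,255),-1); print(t,q.round(1))
cv2.imwrite("pics/s4d.png",c)
E
```

```text
-0.066 [328.9 144.1]
-0.034 [322.5 149.3]
0 [315.3 155.1]
0.034 [307.7 161.2]
0.06 [301.6 166.1]
0.066 [300.2 167.3]
```

View pics/s4d.png

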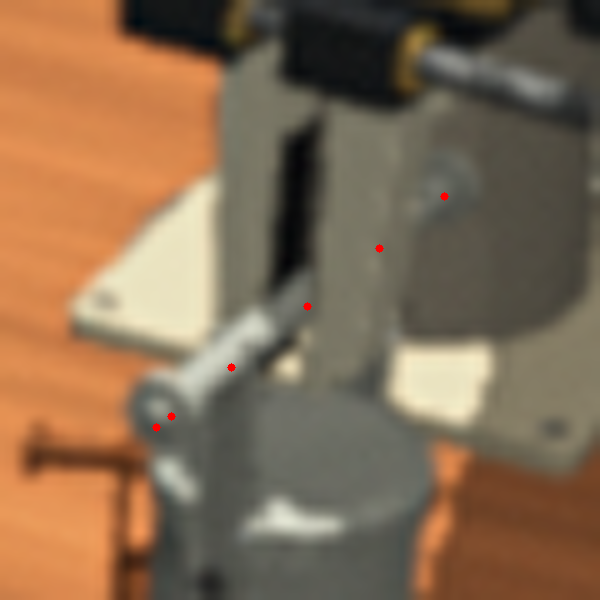

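The bar lies where predicted to within about 1.5 px, possibly sitting 3 mm high in the fingers, which is well inside the V mouth. Centring, then lowering to just above the seats.

send_rows([
  [[0.001,-0.003,0],0],
  [[0.002,-0.005,0.004],0],
  [[0.002,-0.005,0.014],0],
  [[0.002,-0.005,0.029],0],
  [[0.002,-0.005,0.046],0],
  [[0.002,-0.005,0.064],0],
  [[0.002,-0.005,0.082],0],
  [[0.002,-0.005,0.098],0],
  [[0.002,-0.005,0.112],0],
  [[0.002,-0.005,0.122],0],
  [[0.002,-0.005,0.128],0],
  [[0.002,-0.005,0.13],0],
])

```text
t: 9.35
tool_pos: [0.6015, 0.1925, 0.191]
orientation: [-3.138, 0.142, -0.0]
force: [1.3, 0.6, -3.0]
opening: 0.0091
```

```bash
python3 - <<'E'
from h import *
im=shot("scene","s5"); im2=shot("top","t5")
c=cv2.resize(im[150:250,260:360,::-1],None,fx=6,fy=6,interpolation=cv2.INTER_CUBIC)
cv2.imwrite("pics/s5c.png",c)
s=monitor.read_state();print(s["t"],s["tool_pos"],s["force"])
shift([.6016,.192,.159],-5.2)
E
```

```text
9.45 [0.60164545 0.19249412 0.19140801] [-1.05549741  0.66452884 -3.65700326]
shift mm [-0.   0.5 32.4] heading -5.19 twist 0.01
```

View pics/s5c.png

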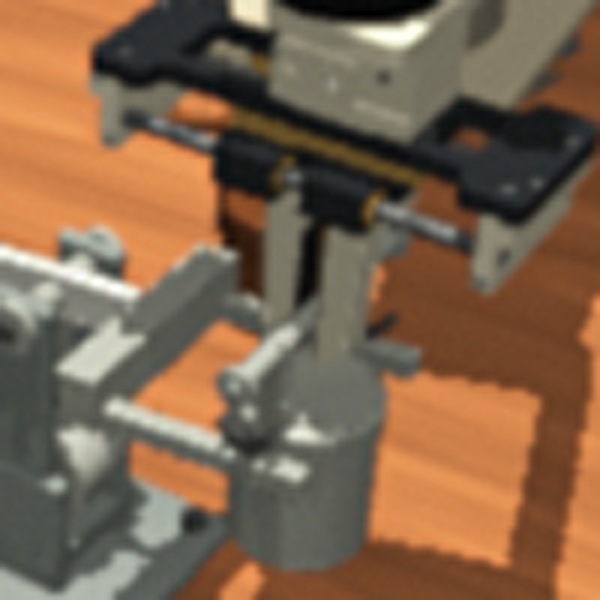

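The near collar (crop (237,385)) sits directly above the dark V-seat (245,430). Lowering gently onto the seats.

send_rows([
  [[0,0,0.003],0],
  [[0,0,0.008],0],
  [[0,0,0.013],0],
  [[0,0,0.017],0],
  [[0,0,0.02],0],
  [[0,0,0.022],0],
  [[0,0,0.024],0],
  [[0,0,0.026],0],
  [[0,0,0.028],0],
  [[0,0,0.03],0],
  [[0,0,0.032],0],
  [[0,0,0.034],0],
])

```text
t: 10.95
tool_pos: [0.6016, 0.1926, 0.1573]
orientation: [-3.138, 0.142, -0.0]
force: [-0.4, 1.5, -2.5]
opening: 0.0088
```

```bash
python3 - <<'E'
from h import *
im=shot("scene","s6")
c=cv2.resize(im[150:250,260:360,::-1],None,fx=6,fy=6,interpolation=cv2.INTER_CUBIC)
cv2.imwrite("pics/s6c.png",c)
s=monitor.read_state();print(s["t"],s["tool_pos"],s["force"])
E
```

```text
11.0 [0.6015134  0.19262194 0.15694392] [ 1.19856545  1.18672351 -2.64155834]
```

View pics/s6c.png

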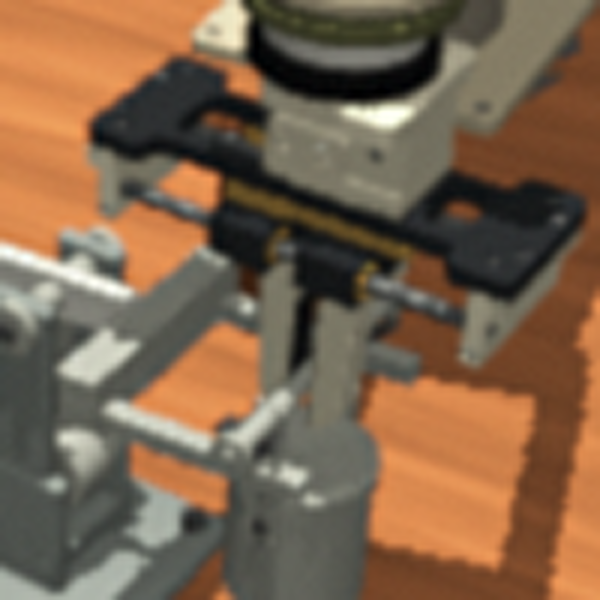

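The bar is now entering the V, and the seats have started to take load. Following the beam down slowly.

send_rows([
  [[0,0,0.001],0],
  [[0,0,0.002],0],
  [[0,0,0.003],0],
  [[0,0,0.004],0],
  [[0,0,0.005],0],
  [[0,0,0.006],0],
  [[0,0,0.007],0],
  [[0,0,0.008],0],
  [[0,0,0.009],0],
  [[0,0,0.01],0],
])

```text
t: 12.25
tool_pos: [0.6015, 0.1927, 0.1471]
orientation: [-3.138, 0.142, -0.0]
force: [1.1, 4.8, -2.5]
opening: 0.0089
```

```bash
python3 - <<'E'
from h import *
im=shot("scene","s7")
c=cv2.resize(im[150:250,260:360,::-1],None,fx=6,fy=6,interpolation=cv2.INTER_CUBIC)
cv2.imwrite("pics/s7c.png",c)
s=monitor.read_state();print(s["t"],s["tool_pos"],s["force"],s["wrist_torque"])
E
```

```text
12.3 [0.60151761 0.1926171  0.14699575] [ 1.32077518  4.59131995 -1.58470742] [ 0.79417321 -0.10987505 -0.03780391]
```

View pics/s7c.png

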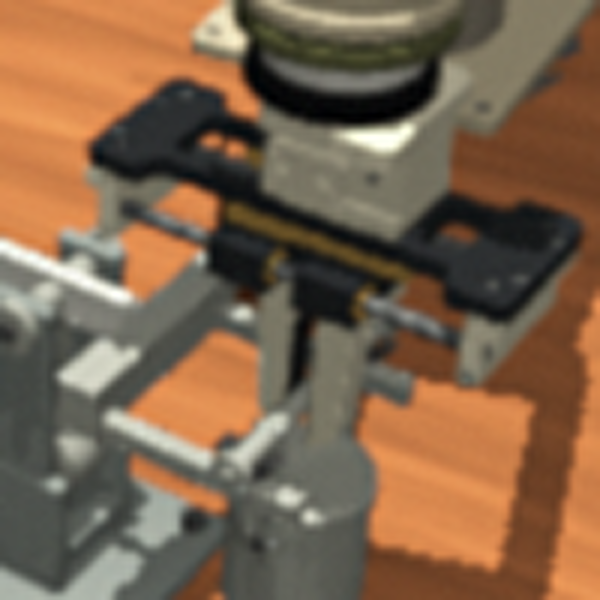

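The +y force of 4.7 N means the bar rides on the V's inner flank, so I'm easing a few mm outward (tool −y).

send_rows([
  [[0,-0.001,0],0],
  [[0,-0.002,0],0],
  [[0,-0.003,0],0],
  [[0,-0.003,0],0],
  [[0,-0.003,0],0],
])

```text
t: 12.92
tool_pos: [0.6016, 0.1941, 0.1468]
orientation: [3.136, -0.143, -0.001]
force: [-0.9, -5.1, -2.2]
opening: 0.0091
```

```bash
python3 - <<'E'
from h import *
F=[]
im=shot("scene","s8"); F.append(monitor.read_state()["force"])
for i in range(2): shot("top","t8"); F.append(monitor.read_state()["force"])
a=cv2.imread("pics/s0.png") if 0 else cv2.imread("pics/scene0.png")
c=lambda i:cv2.resize(i[130:220,170:270],None,fx=4,fy=4,interpolation=cv2.INTER_CUBIC)
cv2.imwrite("pics/s8c.png",np.hstack([c(a),c(im[:,:,::-1])]))
s=monitor.read_state();print(s["t"],s["tool_pos"],np.round(F,2).tolist())
E
```

```text
13.075 [0.60164433 0.1940733  0.14684911] [[-0.37, -4.99, -1.72], [-0.24, -4.71, -2.45], [-1.64, -4.89, -2.23]]
```

View pics/s8c.png

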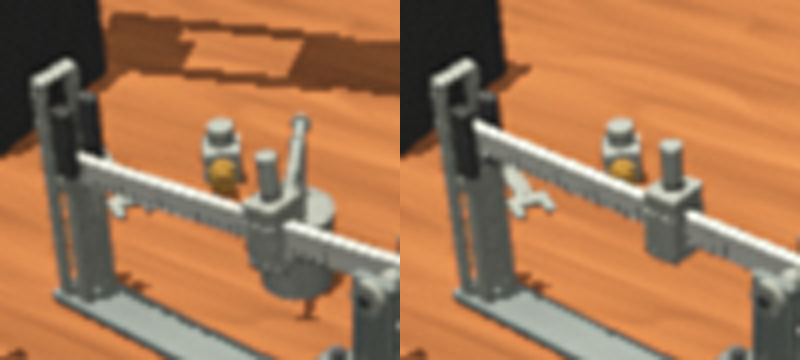

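The beam now follows the can (arm tip risen from crop y≈158 to 122), so the bar is seated. The force reversed, so the centre is 1.5 mm back. Centring and lowering to the lower stop.

send_rows([
  [[0,0.001,0],0],
  [[0,0.0015,0.001],0],
  [[0,0.0015,0.002],0],
  [[0,0.0015,0.003],0],
  [[0,0.0015,0.004],0],
  [[0,0.0015,0.005],0],
  [[0,0.0015,0.006],0],
  [[0,0.0015,0.007],0],
  [[0,0.0015,0.008],0],
  [[0,0.0015,0.009],0],
  [[0,0.0015,0.01],0],
  [[0,0.0015,0.01],0],
])

```text
t: 14.58
tool_pos: [0.6016, 0.1936, 0.137]
orientation: [3.138, -0.143, -0.0]
force: [-0.5, -4.9, -1.3]
opening: 0.0091
```

```bash
python3 - <<'E'
from h import *
F=[]
im=shot("scene","s9"); F.append(monitor.read_state()["force"])
for i in range(2): shot("top","t9"); F.append(monitor.read_state()["force"])
c=lambda i:cv2.resize(i[130:230,170:320],None,fx=5,fy=5,interpolation=cv2.INTER_CUBIC)
cv2.imwrite("pics/s9c.png",c(im[:,:,::-1]))
s=monitor.read_state();print(s["t"],s["tool_pos"],np.round(F,2).tolist())
E
```

```text
14.725 [0.60159796 0.19363005 0.13708264] [[-1.53, -4.99, -1.84], [-1.15, -4.87, -1.3], [-0.7, -4.25, -1.65]]
```

View pics/s9c.png

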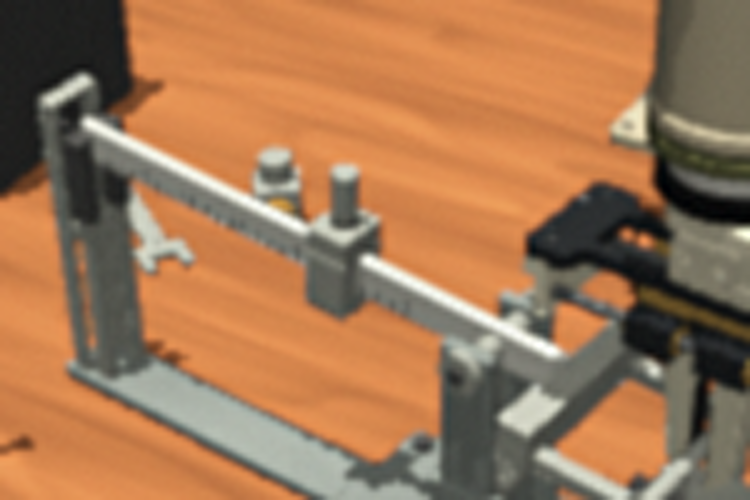

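The arm tip is now near the top of the guide. Easing 1 mm to relax the side force, then opening gently to 30 mm.

send_rows([
  [[0,0.0006,0.0005],0],
  [[0,0.0012,0.001],0],
  [[0,0.0012,0.001],0],
])

```text
t: 15.1
tool_pos: [0.6016, 0.1934, 0.1362]
orientation: [-3.137, 0.142, -0.001]
force: [0.4, 1.0, -2.4]
opening: 0.0092
```

send_rows([
  [[0,0,0],0],
  [[0,0,0],0],
  [[0,0,0],0],
  [[0,0,0],0],
  [[0,0,0],0],
  [[0,0,0],0],
], jaw=0.035)

```text
t: 15.85
tool_pos: [0.6015, 0.1927, 0.1361]
orientation: [-3.138, 0.142, 0.0]
force: [-0.4, -0.6, 0.2]
opening: 0.035
```

```bash
python3 - <<'E'
from h import *
im=shot("scene","s10")
c=lambda i:cv2.resize(i[130:250,170:370],None,fx=4,fy=4,interpolation=cv2.INTER_CUBIC)
cv2.imwrite("pics/s10c.png",c(im[:,:,::-1]))
s=monitor.read_state();print(s["t"],s["tool_pos"],s["force"],s["opening"])
E
```

```text
15.9 [0.60149865 0.19275321 0.13613834] [ 0.17846874 -0.25544608 -0.49614633] 0.034994311060052075
```

View pics/s10c.png

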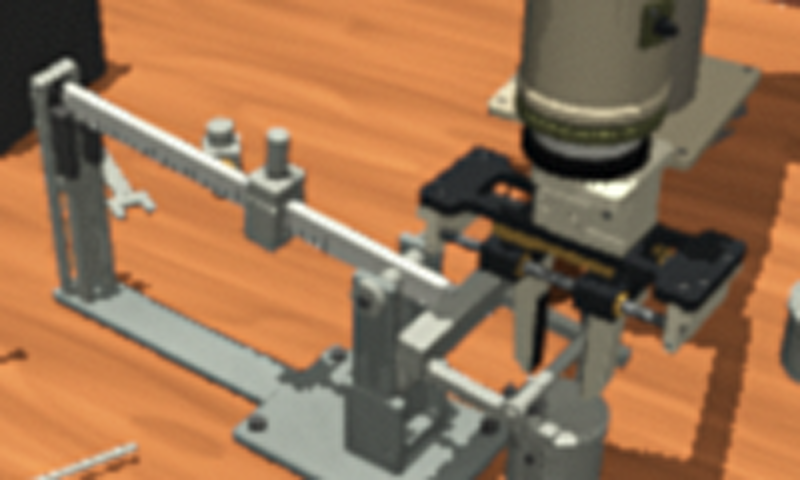

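The can hangs in the seats, the beam has gone to the load-down stop (tip at crop (65,90)), and the fingers are clear on both sides. Rising straight up.

send_rows([
  [[0,0,-0.004],0],
  [[0,0,-0.014],0],
  [[0,0,-0.03],0],
  [[0,0,-0.05],0],
  [[0,0,-0.08],0],
  [[0,0,-0.11],0],
  [[0,0,-0.14],0],
  [[0,0,-0.16],0],
  [[0,0,-0.165],0],
], jaw=0.035)

```text
t: 17.02
tool_pos: [0.6022, 0.193, 0.3036]
orientation: [-3.137, 0.142, -0.005]
force: [-0.1, -0.4, 0.2]
opening: 0.0351
```

```bash
python3 - <<'E'
from h import *
im=shot("scene","s11"); im2=shot("top","t11")
c=lambda i:cv2.resize(i[130:250,170:370],None,fx=4,fy=4,interpolation=cv2.INTER_CUBIC)
cv2.imwrite("pics/s11c.png",c(im[:,:,::-1]))
cv2.imwrite("pics/t11c.png",cv2.resize(im2[120:240,170:370,::-1],None,fx=4,fy=4,interpolation=cv2.INTER_CUBIC))
s=monitor.read_state();print(s["t"],s["tool_pos"],s["force"],s["opening"])
E
```

```text
17.125 [0.60163    0.19278043 0.30139359] [ 0.30375134  0.34230914 -0.07605678] 0.035065552148737716
```

View pics/s11c.png

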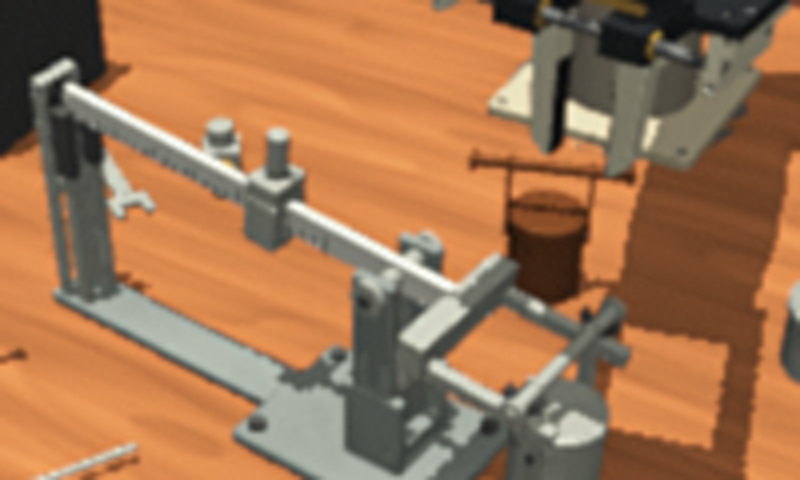

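View pics/t11c.png

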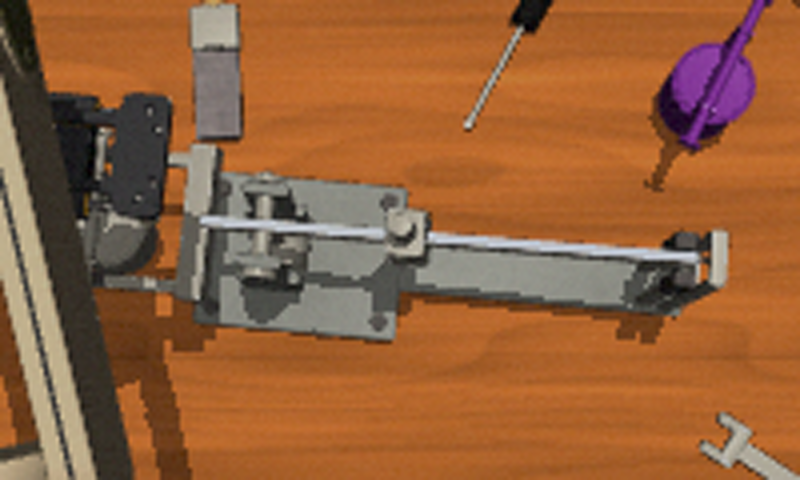

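The can hangs in both seats (scene crop (515,405) and (615,305)), and the beam is on the load-down stop. The top view shows the poise still near 0.06. Locating the knob next.

```bash
cat >> h.py <<'E'
O=np.array([.5905,.0635]);TH=np.radians(-5.15)
UX=np.array([np.cos(TH),np.sin(TH)]);UY=np.array([-np.sin(TH),np.cos(TH)])
def s2w(x,y): return O+x*UX+y*UY
def w2s(p): d=np.asarray(p)[:2]-O; return np.array([d@UX,d@UY])
E
python3 - <<'E'
from h import *
a=(170+402.5/4-.5,120+228/4-.5); b=(170+278.5/4-.5,130+133/4-.5)
p,e=tri(b,a); print("tri knob top",p,e,"scale",w2s(p))
q=onz("top",*a,.240);print(q,"scale",w2s(q))
q=onz("scene",*b,.240);print(q,"scale",w2s(q))
k=s2w(0,-.110)
shift([*k,.30],-5.15)
print(w2s(monitor.read_state()["tool_pos"]))
E
```

```text
tri knob top [ 0.57971825 -0.03780749  0.24104344] 0.0005959966595609507 scale [-0.00164452 -0.10186633]
[ 0.57970562 -0.03756957  0.24      ] scale [-0.00167845 -0.1016305 ]
[ 0.5783973  -0.03908788  0.24      ] scale [-0.0028452  -0.10326012]
shift mm [  0.7 239.8   1.4] heading -5.19 twist -0.04
[-0.00051959  0.1297576 ]
```

Both views agree to 0.6 mm, with the knob top at 0.241 m against an expected 0.240. Moving over the knob with the jaws 50 mm apart.

send_rows([
  [[0,0.006,0],0],
  [[0,0.022,0],0],
  [[0,0.046,0],0],
  [[0,0.076,0],0],
  [[0,0.108,0],0],
  [[0,0.14,0],0],
  [[0,0.172,0],0],
  [[0,0.2,0],0],
  [[0,0.22,0],0],
  [[0,0.231,0],0],
  [[0,0.234,0],0],
  [[0,0.234,0],0],
], jaw=0.05)

```text
t: 18.62
tool_pos: [0.5804, -0.0398, 0.3011]
orientation: [-3.138, 0.142, 0.0]
force: [-0.3, -0.6, 0.1]
opening: 0.0501
```

```bash
python3 - <<'E'
from h import *
im=shot("scene","s12"); im2=shot("top","t12")
cv2.imwrite("pics/s12c.png",cv2.resize(im[110:230,160:320,::-1],None,fx=5,fy=5,interpolation=cv2.INTER_CUBIC))
s=monitor.read_state();print(s["t"],s["tool_pos"],w2s(s["tool_pos"]),s["force"],s["opening"])
E
```

```text
18.725 [ 0.58042477 -0.03952956  0.3011055 ] [-0.00078627 -0.10351803] [ 0.28327784 -0.05766887  0.0943543 ] 0.04987134200954817
```

View pics/s12c.png

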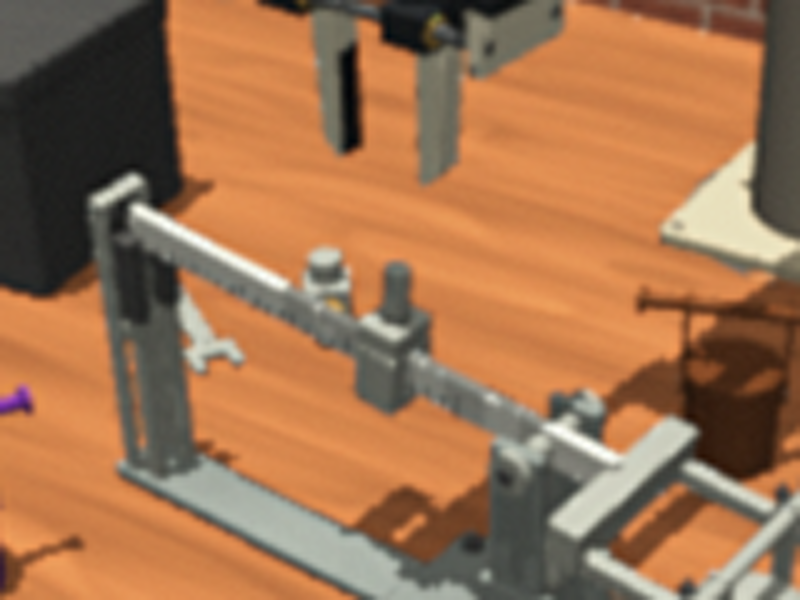

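View pics/t12.png

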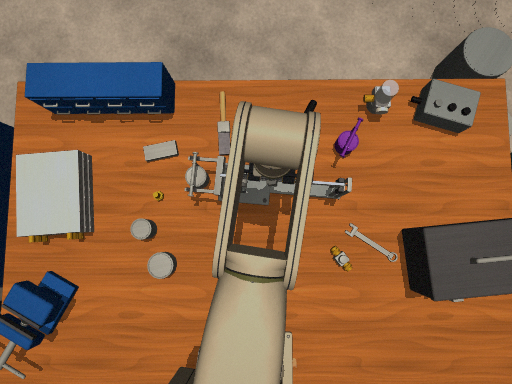

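The finger tips (crop (345,150) and (437,180)) straddle the knob at (397,265) with room on both sides. Lowering beside the knob.

send_rows([
  [[0,-0.001,0.005],0],
  [[0,-0.002,0.018],0],
  [[0,-0.002,0.036],0],
  [[0,-0.002,0.054],0],
  [[0,-0.002,0.07],0],
  [[0,-0.002,0.08],0],
  [[0,-0.002,0.083],0],
  [[0,-0.002,0.083],0],
])

```text
t: 19.73
tool_pos: [0.5807, -0.0384, 0.2184]
orientation: [3.138, -0.142, 0.001]
force: [-0.4, -0.0, 0.5]
opening: 0.0498
```

```bash
python3 - <<'E'
from h import *
im=shot("scene","s13")
cv2.imwrite("pics/s13c.png",cv2.resize(im[110:230,160:320,::-1],None,fx=5,fy=5,interpolation=cv2.INTER_CUBIC))
s=monitor.read_state();print(s["t"],s["tool_pos"],w2s(s["tool_pos"]),s["force"],s["opening"])
E
```

```text
19.775 [ 0.58088286 -0.03837326  0.21878134] [-0.00043381 -0.10232528] [0.28750566 0.77548716 0.345896  ] 0.04969017027724784
```

View pics/s13c.png

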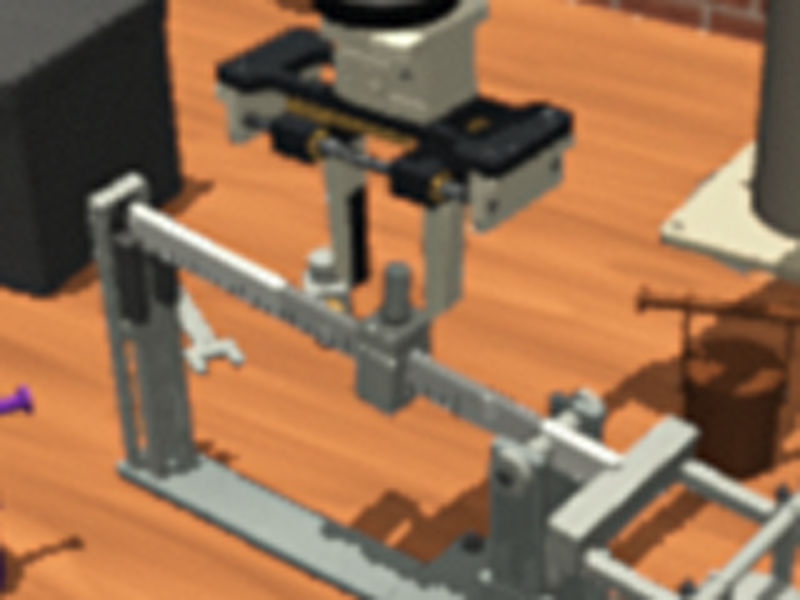

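The fingers are in place with no contact. Pushing outward gently (tool +y) with the inner finger, then backing off to let the beam float.

send_rows([
  [[0,0.006,0],0],
  [[0,0.011,0],0],
  [[0,0.014,0],0],
  [[0,0.017,0],0],
  [[0,0.02,0],0],
  [[0,0.023,0],0],
  [[0,0.027,0],0],
  [[0,0.031,0],0],
  [[0,0.035,0],0],
  [[0,0.039,0],0],
  [[0,0.042,0],0],
  [[0,0.044,0],0],
])

```text
t: 21.28
tool_pos: [0.5765, -0.0824, 0.2181]
orientation: [-3.138, 0.142, 0.0]
force: [0.4, 1.8, -0.4]
opening: 0.0506
```

```bash
python3 - <<'E'
from h import *
im=shot("scene","s14")
cv2.imwrite("pics/s14c.png",cv2.resize(im[110:230,160:320,::-1],None,fx=5,fy=5,interpolation=cv2.INTER_CUBIC))
s=monitor.read_state();print(s["t"],w2s(s["tool_pos"]),s["tool_pos"][2],s["force"],s["opening"])
E
```

```text
21.325 [-0.00084541 -0.1467386 ] 0.21812393752613957 [ 0.15545492  0.31762991 -0.34357585] 0.050191269383571595
```

View pics/s14c.png

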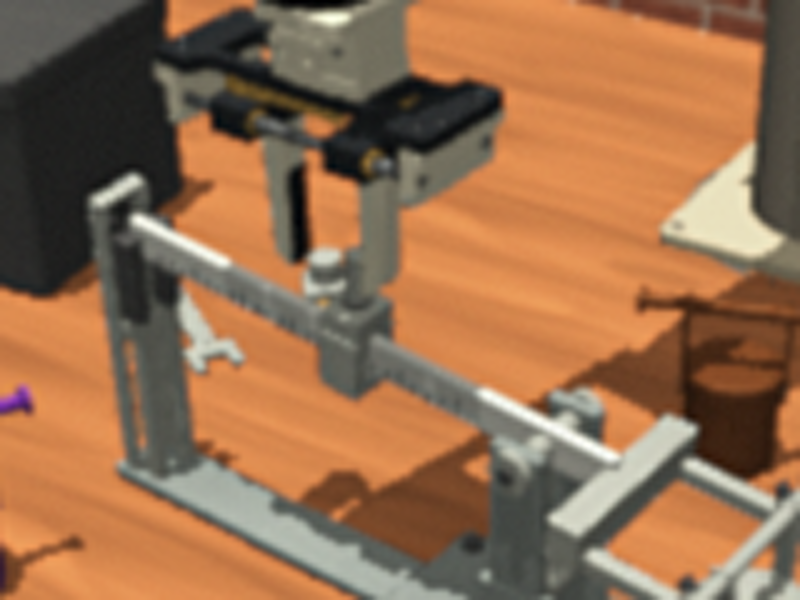

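Contact is light (under 2 N), and the poise has moved outward. Backing off 8 mm and letting the beam settle; meanwhile I'll set up a tilt measure calibrated on the two stops.

send_rows([
  [[0,-0.003,0],0],
  [[0,-0.006,0],0],
  [[0,-0.008,0],0],
  [[0,-0.008,0],0],
  [[0,-0.008,0],0],
  [[0,-0.008,0],0],
  [[0,-0.008,0],0],
  [[0,-0.008,0],0],
  [[0,-0.008,0],0],
  [[0,-0.008,0],0],
])

```text
t: 22.58
tool_pos: [0.5773, -0.0741, 0.2182]
orientation: [-3.138, 0.142, -0.0]
force: [1.0, 0.3, 0.1]
opening: 0.0499
```

```bash
cat >> h.py <<'E'
def edge(im,cols=range(196,205)):
    """row where the arm's top edge lies (saturation falls), averaged over columns, referred to col 200"""
    S=cv2.cvtColor(np.ascontiguousarray(im),cv2.COLOR_RGB2HSV)[:,:,1].astype(float)
    out=[]
    for c in cols:
        s=S[140:200,c]
        lo=np.where(s<90)[0]
        if len(lo)==0: continue
        i=lo[0]
        if i==0: continue
        out.append((c-200,140+i-1+(s[i-1]-90)/(s[i-1]-s[i])))
    out=np.array(out); k=np.polyfit(out[:,0],out[:,1],1); r=out[:,1]-np.polyval(k,out[:,0])
    return k[1].round(2),k[0].round(3),r.std().round(2)
def ld(f): return cv2.imread(f"pics/{f}.png")[:,:,::-1]
E
python3 - <<'E'
from h import *
im=shot("scene","s15")
for f in["scene0","s1","s8","s10","s11","s12","s13","s14","s15"]:
    print(f,edge(ld(f)))
cv2.imwrite("pics/s15c.png",cv2.resize(im[110:230,160:320,::-1],None,fx=5,fy=5,interpolation=cv2.INTER_CUBIC))
for th in(-.1,0,.1): print(th,[proj("scene",[*s2w(0,-y*np.cos(th)-.012*-np.sin(th)),.165+y*np.sin(th)+.012*np.cos(th)]).round(1).tolist() for y in(.26,.29,.325)])
s=monitor.read_state();print(s["t"],w2s(s["tool_pos"]),s["force"])
E
```

```text
scene0 (np.float64(170.32), np.float64(0.606), np.float64(0.54))
s1 (np.float64(170.32), np.float64(0.607), np.float64(0.55))
s8 (np.float64(164.2), np.float64(0.408), np.float64(0.08))
s10 (np.float64(156.7), np.float64(0.551), np.float64(0.05))
s11 (np.float64(156.69), np.float64(0.55), np.float64(0.05))
s12 (np.float64(156.7), np.float64(0.55), np.float64(0.05))
s13 (np.float64(156.7), np.float64(0.549), np.float64(0.05))
s14 (np.float64(158.45), np.float64(0.497), np.float64(0.01))
s15 (np.float64(156.7), np.float64(0.552), np.float64(0.05))
-0.1 [[200.0, 172.6], [193.2, 170.4], [185.5, 167.9]]
0 [[199.2, 165.3], [192.2, 162.4], [184.2, 159.0]]
0.1 [[199.0, 158.2], [191.8, 154.4], [183.7, 150.2]]
22.625 [-0.00080012 -0.13828498] [-0.07751143 -0.6771778   0.27750411]
```

View pics/s15c.png

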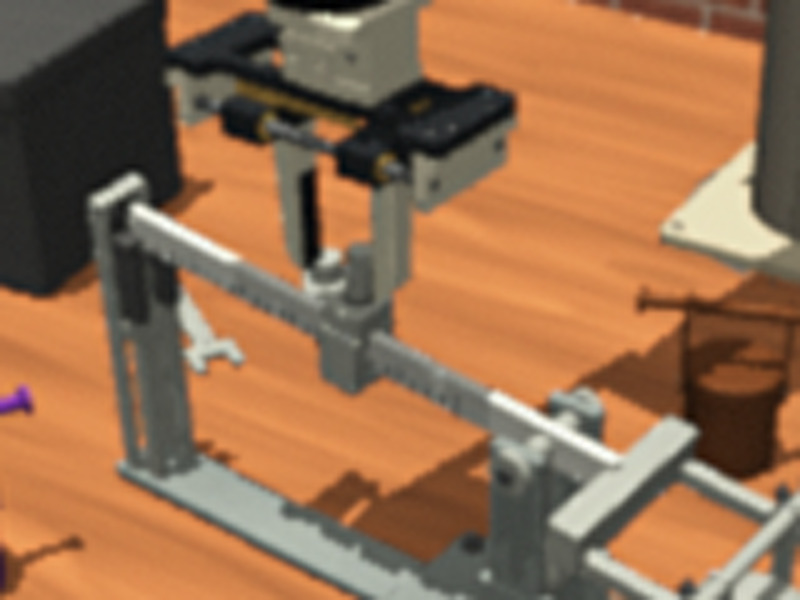

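```bash
python3 - <<'E'
from h import *
for f in["scene0","s11","s8"]:
  for r in (range(194,199),range(206,216),range(210,222)):
    print(f,r,edge(ld(f),r))
  S=cv2.cvtColor(np.ascontiguousarray(ld(f)),cv2.COLOR_RGB2HSV)[:,:,1]
  if f=="scene0": print(S[160:182,194:216:2])
for th in(-.1,0,.1):
  q=[proj("scene",[*(s2w(-.004,-y*np.cos(th)+.012*np.sin(th))),.165+y*np.sin(th)+.012*np.cos(th)]) for y in(.16,.20,.24,.26,.29)]
  q=np.array(q)[::-1]; print(th,[np.interp(c,q[:,0],q[:,1]).round(2) for c in(196,200,210,216)])
E
```

```text
scene0 range(194, 199) (np.float64(192.37), np.float64(8.864), np.float64(6.84))
scene0 range(206, 216) (np.float64(170.96), np.float64(0.304), np.float64(0.04))
scene0 range(210, 222) (np.float64(178.04), np.float64(-0.224), np.float64(3.46))
[[118 165 164 163 163 164 165 165 164 164 165]
 [ 93 165 165 165 163 162 166 164 165 166 164]
 [ 57 165 164 166 166 164 162 166 166 164 165]
 [ 47 167 165 164 166 165 164 165 164 165 164]
 [ 51 169 165 165 164 164 165 164 165 164 165]
 [ 21 166 166 164 164 164 166 164 166 165 164]
 [  0 140 167 164 165 164 163 164 165 164 165]
 [ 28  86 166 167 163 163 165 166 163 165 165]
 [  6  55 157 166 166 165 164 165 163 165 166]
 [ 16  24 124 172 167 165 163 165 164 165 165]
 [ 15  13  73 163 174 170 166 165 165 165 165]
 [ 16  11  23  78 137 173 171 166 166 165 165]
 [ 18  14  15  16  45 106 152 168 168 165 166]
 [ 19  17  18  13  11  22  71 126 161 169 167]
 [ 17  19  19  19  13  13  15  36  91 139 170]
 [ 19  17  17  18  18  15  16  11  22  51 110]
 [ 21  15  18  17  17  19  15  13  13  13  15]
 [ 21  36  26  18  19  17  15  17  16  14   7]
 [ 19  98 
[... 196 characters left out ...]
9) (np.float64(164.57), np.float64(3.494), np.float64(2.67))
s11 range(206, 216) (np.float64(156.93), np.float64(0.499), np.float64(0.01))
s11 range(210, 222) (np.float64(159.26), np.float64(0.325), np.float64(1.01))
s8 range(194, 199) (np.float64(178.65), np.float64(5.819), np.float64(4.87))
s8 range(206, 216) (np.float64(164.21), np.float64(0.413), np.float64(0.08))
s8 range(210, 222) (np.float64(169.33), np.float64(0.029), np.float64(2.31))
-0.1 [np.float64(170.42), np.float64(171.71), np.float64(174.93), np.float64(176.86)]
0 [np.float64(163.05), np.float64(164.74), np.float64(168.96), np.float64(171.49)]
0.1 [np.float64(155.61), np.float64(157.7), np.float64(162.93), np.float64(166.07)]
```

The tilt measure is clean: at column 210 the stops lie at rows 174.0 and 161.9, so level is 167.96 (60 px/rad). The beam is still on the load-down stop, so pushing further.

send_rows([
  [[0,0.004,0],0],
  [[0,0.008,0],0],
  [[0,0.011,0],0],
  [[0,0.014,0],0],
  [[0,0.017,0],0],
  [[0,0.02,0],0],
  [[0,0.023,0],0],
  [[0,0.025,0],0],
  [[0,0.027,0],0],
  [[0,0.028,0],0],
])

```text
t: 23.88
tool_pos: [0.5747, -0.1022, 0.2181]
orientation: [-3.138, 0.142, 0.0]
force: [0.0, 1.3, -0.8]
opening: 0.0499
```

```bash
cat >> h.py <<'E'
def tilt(im):
    f=lambda i: (lambda e:e[0]+10*e[1])(edge(i,range(200,210)))
    lo,hi=f(ld("scene0")),f(ld("s11")); v=f(im); return round(-.1+.2*(v-lo)/(hi-lo),4),edge(im,range(200,210))
E
python3 - <<'E'
from h import *
im=shot("scene","s16")
for f in["s8","s14","s15","s16"]: print(f,tilt(ld(f)))
s=monitor.read_state();print(s["t"],w2s(s["tool_pos"]),s["force"])
E
```

```text
s8 (np.float64(-0.0052), (np.float64(164.14), np.float64(0.419), np.float64(0.05)))
s14 (np.float64(0.0643), (np.float64(158.28), np.float64(0.589), np.float64(0.14)))
s15 (np.float64(0.0927), (np.float64(156.58), np.float64(0.589), np.float64(0.12)))
s16 (np.float64(0.0694), (np.float64(158.28), np.float64(0.558), np.float64(0.2)))
23.925 [-0.00084738 -0.16650753] [0.01830885 1.78912695 0.2142327 ]
```

send_rows([
  [[0,-0.003,0],0],
  [[0,-0.006,0],0],
  [[0,-0.009,0],0],
  [[0,-0.011,0],0],
  [[0,-0.011,0],0],
  [[0,-0.011,0],0],
  [[0,-0.011,0],0],
  [[0,-0.011,0],0],
  [[0,-0.011,0],0],
  [[0,-0.011,0],0],
  [[0,-0.011,0],0],
  [[0,-0.011,0],0],
])

```text
t: 25.42
tool_pos: [0.5757, -0.0911, 0.2181]
orientation: [3.138, -0.142, 0.0]
force: [1.5, -0.8, 0.1]
opening: 0.0501
```

```bash
python3 - <<'E'
from h import *
im=shot("scene","s17");print(tilt(im))
cv2.imwrite("pics/s17c.png",cv2.resize(im[110:230,160:320,::-1],None,fx=5,fy=5,interpolation=cv2.INTER_CUBIC))
s=monitor.read_state();print(s["t"],w2s(s["tool_pos"]),s["force"])
E
```

```text
(np.float64(0.0851), (np.float64(156.68), np.float64(0.624), np.float64(0.18)))
25.475 [-0.00082812 -0.15528763] [ 1.14931419  0.28810261 -1.67017554]
```

View pics/s17c.png

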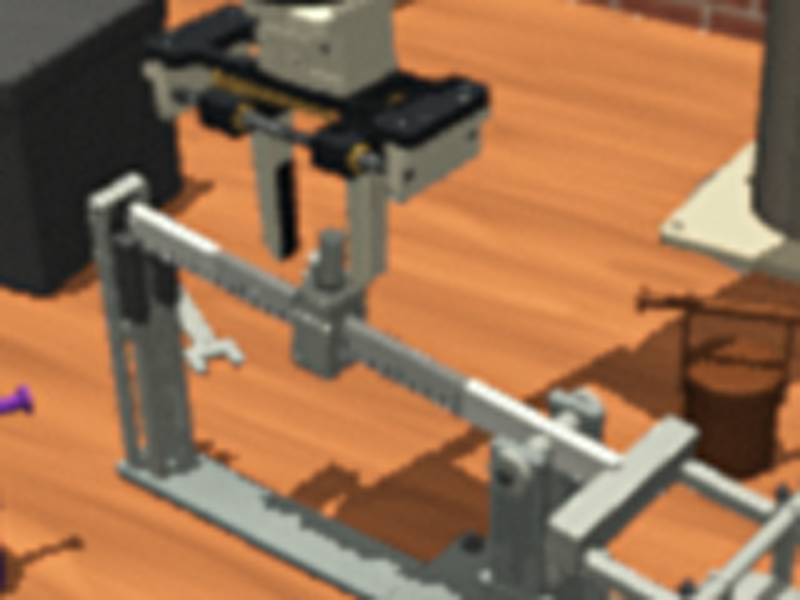

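Still on the stop (column-200 row 156.68 against 156.70 at the stop). The finger's shadow skews the wider columns, so I'll use columns 199–204. Pushing 14 mm more.

send_rows([
  [[0,0.005,0],0],
  [[0,0.009,0],0],
  [[0,0.012,0],0],
  [[0,0.015,0],0],
  [[0,0.018,0],0],
  [[0,0.021,0],0],
  [[0,0.023,0],0],
  [[0,0.025,0],0],
  [[0,0.025,0],0],
])

```text
t: 26.6
tool_pos: [0.5734, -0.1162, 0.2182]
orientation: [3.138, -0.143, -0.0]
force: [-0.2, 0.8, -0.3]
opening: 0.0498
```

```bash
cat >> h.py <<'E'
def tilt(im):
    e=edge(im,range(199,205)); return round(.1-.2*(e[0]-156.70)/(170.9-156.70),4),e
E
python3 - <<'E'
from h import *
im=shot("scene","s18")
for f in["s8","s11","s15","s16","s17","s18"]: print(f,tilt(ld(f)))
s=monitor.read_state();print(s["t"],w2s(s["tool_pos"]),s["force"])
E
```

```text
s8 (np.float64(-0.0058), (np.float64(164.21), np.float64(0.4), np.float64(0.08)))
s11 (np.float64(0.1006), (np.float64(156.66), np.float64(0.566), np.float64(0.05)))
s15 (np.float64(0.1006), (np.float64(156.66), np.float64(0.567), np.float64(0.05)))
s16 (np.float64(0.0813), (np.float64(158.03), np.float64(0.689), np.float64(0.21)))
s17 (np.float64(0.1008), (np.float64(156.64), np.float64(0.649), np.float64(0.16)))
s18 (np.float64(0.0807), (np.float64(158.07), np.float64(0.495), np.float64(0.01)))
26.65 [-0.00083943 -0.18050638] [-0.72067887  1.26623433 -0.07182044]
```

send_rows([
  [[0,-0.003,0],0],
  [[0,-0.006,0],0],
  [[0,-0.009,0],0],
  [[0,-0.011,0],0],
  [[0,-0.011,0],0],
  [[0,-0.011,0],0],
  [[0,-0.011,0],0],
  [[0,-0.011,0],0],
  [[0,-0.011,0],0],
  [[0,-0.011,0],0],
  [[0,-0.011,0],0],
  [[0,-0.011,0],0],
])

```text
t: 28.15
tool_pos: [0.5745, -0.105, 0.2181]
orientation: [-3.138, 0.142, -0.0]
force: [-0.3, 0.8, 0.3]
opening: 0.0501
```

```bash
python3 - <<'E'
from h import *
im=shot("scene","s19");print(tilt(im))
cv2.imwrite("pics/s19c.png",cv2.resize(im[110:230,160:320,::-1],None,fx=5,fy=5,interpolation=cv2.INTER_CUBIC))
s=monitor.read_state();print(s["t"],w2s(s["tool_pos"]),s["force"])
E
```

```text
(np.float64(0.0849), (np.float64(157.77), np.float64(0.606), np.float64(0.14)))
28.2 [-0.00083931 -0.16928238] [ 0.24585948 -0.44143253 -0.37422689]
```

View pics/s19c.png

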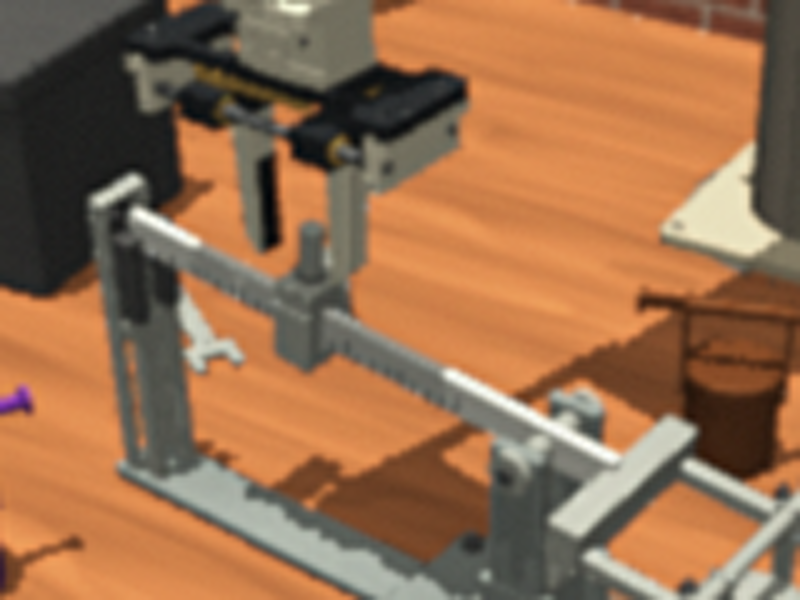

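Tilt is now +0.085, so the beam is floating off its stop. Another ~9 mm of poise.

send_rows([
  [[0,0.004,0],0],
  [[0,0.008,0],0],
  [[0,0.011,0],0],
  [[0,0.013,0],0],
  [[0,0.015,0],0],
  [[0,0.017,0],0],
  [[0,0.019,0],0],
  [[0,0.021,0],0],
  [[0,0.021,0],0],
])

```text
t: 29.32
tool_pos: [0.5725, -0.1262, 0.2182]
orientation: [3.138, -0.143, -0.0]
force: [0.4, 0.6, -0.9]
opening: 0.0495
```

```bash
python3 - <<'E'
from h import *
im=shot("scene","s20");print(tilt(im))
s=monitor.read_state();print(s["t"],w2s(s["tool_pos"]),s["force"])
E
```

```text
(np.float64(0.08), (np.float64(158.12), np.float64(0.503), np.float64(0.07)))
29.375 [-0.0008933  -0.19051615] [-0.36301232  0.90799957 -0.12578169]
```

send_rows([
  [[0,-0.003,0],0],
  [[0,-0.006,0],0],
  [[0,-0.009,0],0],
  [[0,-0.011,0],0],
  [[0,-0.011,0],0],
  [[0,-0.011,0],0],
  [[0,-0.011,0],0],
  [[0,-0.011,0],0],
  [[0,-0.011,0],0],
  [[0,-0.011,0],0],
  [[0,-0.011,0],0],
  [[0,-0.011,0],0],
])

```text
t: 30.88
tool_pos: [0.5736, -0.115, 0.2182]
orientation: [3.138, -0.142, 0.0]
force: [-0.1, -0.2, -0.4]
opening: 0.0497
```

```bash
python3 - <<'E'
from h import *
im=shot("scene","s21");print(tilt(im))
cv2.imwrite("pics/s21c.png",cv2.resize(im[110:230,160:320,::-1],None,fx=5,fy=5,interpolation=cv2.INTER_CUBIC))
s=monitor.read_state();print(s["t"],w2s(s["tool_pos"]),s["force"])
E
```

```text
(np.float64(0.0375), (np.float64(161.14), np.float64(0.484), np.float64(0.05)))
30.925 [-0.00087215 -0.1792766 ] [-0.06677959 -0.30803969  0.27246439]
```

View pics/s21c.png

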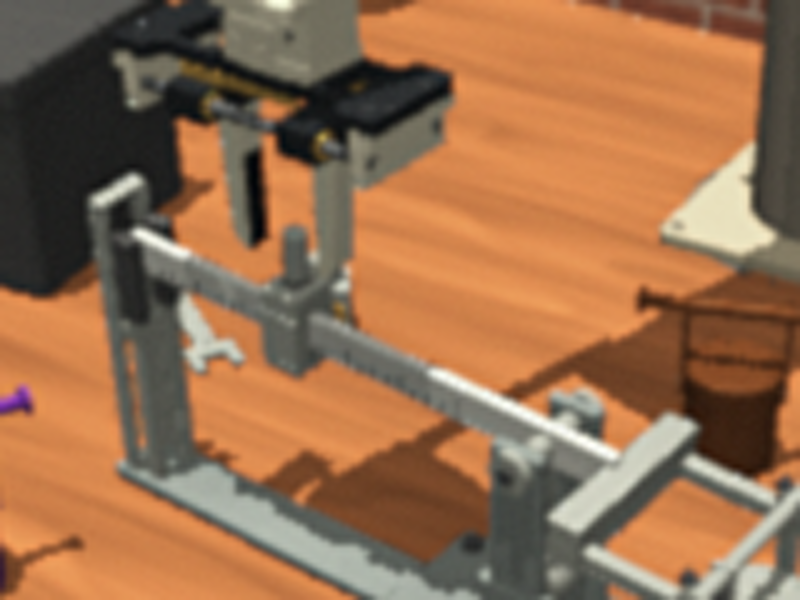

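send_rows([
  [[0,0,0],0],
  [[0,0,0],0],
  [[0,0,0],0],
  [[0,0,0],0],
  [[0,0,0],0],
  [[0,0,0],0],
])

```text
t: 31.68
tool_pos: [0.5735, -0.115, 0.2181]
orientation: [-3.138, 0.142, 0.0]
force: [0.0, 0.9, -0.3]
opening: 0.0502
```

```bash
python3 - <<'E'
from h import *
im=shot("scene","s22");print(tilt(im))
s=monitor.read_state();print(s["t"],w2s(s["tool_pos"]),s["force"])
E
```

```text
(np.float64(0.0311), (np.float64(161.59), np.float64(0.398), np.float64(0.1)))
31.725 [-0.00085645 -0.17930639] [ 1.06285648  1.08905539 -0.53841611]
```

It's settling near +0.03, with a slope of roughly 0.0055 rad/mm, so about 5 mm more is needed.

send_rows([
  [[0,0.005,0],0],
  [[0,0.009,0],0],
  [[0,0.012,0],0],
  [[0,0.014,0],0],
  [[0,0.0155,0],0],
  [[0,0.017,0],0],
  [[0,0.018,0],0],
  [[0,0.019,0],0],
  [[0,0.019,0],0],
])

```text
t: 32.85
tool_pos: [0.5718, -0.1339, 0.2181]
orientation: [3.138, -0.142, -0.0]
force: [0.2, 1.1, -0.8]
opening: 0.0501
```

```bash
python3 - <<'E'
from h import *
im=shot("scene","s23");print(tilt(im))
s=monitor.read_state();print(s["t"],w2s(s["tool_pos"]),s["force"])
E
```

```text
(np.float64(1.1724), (np.float64(80.56), np.float64(-80.565), np.float64(0.0)))
32.9 [-0.00087097 -0.19834098] [ 0.14534823  0.39012165 -0.6821843 ]h.py:39: RankWarning: Polyfit may be poorly conditioned
  out=np.array(out); k=np.polyfit(out[:,0],out[:,1],1); r=out[:,1]-np.polyval(k,out[:,0])
```

send_rows([
  [[0,-0.003,0],0],
  [[0,-0.006,0],0],
  [[0,-0.009,0],0],
  [[0,-0.011,0],0],
  [[0,-0.011,0],0],
  [[0,-0.011,0],0],
  [[0,-0.011,0],0],
  [[0,-0.011,0],0],
  [[0,-0.011,0],0],
  [[0,-0.011,0],0],
  [[0,-0.011,0],0],
  [[0,-0.011,0],0],
])

```text
t: 34.4
tool_pos: [0.5728, -0.123, 0.2181]
orientation: [3.138, -0.142, 0.0]
force: [-0.0, 0.1, -0.2]
opening: 0.05
```

send_rows([
  [[0,0,0],0],
  [[0,0,0],0],
  [[0,0,0],0],
  [[0,0,0],0],
  [[0,0,0],0],
  [[0,0,0],0],
])

```text
t: 35.15
tool_pos: [0.5728, -0.123, 0.2181]
orientation: [-3.138, 0.142, 0.0]
force: [-0.0, -0.0, 0.1]
opening: 0.05
```

```bash
python3 - <<'E'
from h import *
im=shot("scene","s24");print(tilt(im))
cv2.imwrite("pics/s24c.png",cv2.resize(im[110:230,160:320,::-1],None,fx=5,fy=5,interpolation=cv2.INTER_CUBIC))
s=monitor.read_state();print(s["t"],w2s(s["tool_pos"]),s["force"])
E
```

```text
(np.float64(0.0055), (np.float64(163.41), np.float64(0.339), np.float64(0.09)))
35.2 [-0.00087517 -0.18729226] [ 0.06227362  0.45460285 -1.32379108]
```

View pics/s24c.png

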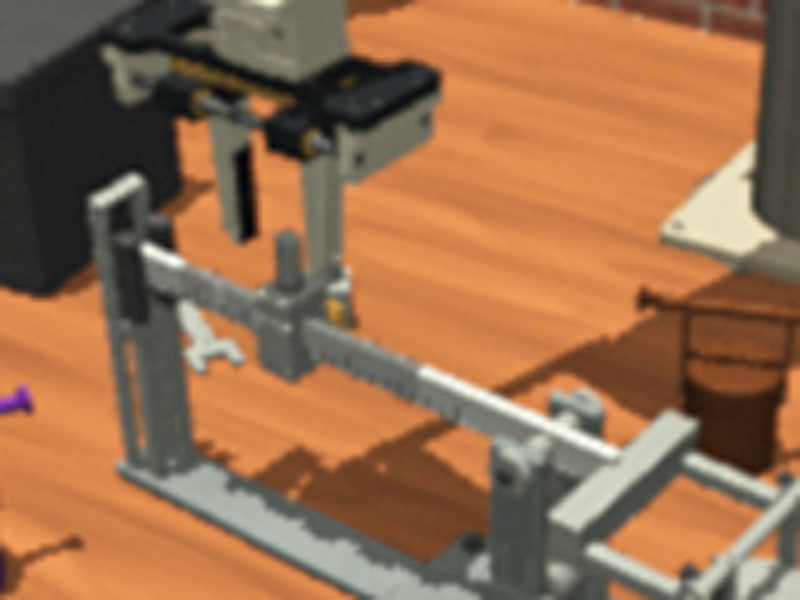

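The beam floats close to level (≈+0.005), but the gripper's shadow covers the measuring columns. Rising clear for an undisturbed check.

send_rows([
  [[0,0,-0.005],0],
  [[0,0,-0.02],0],
  [[0,0,-0.045],0],
  [[0,0,-0.075],0],
  [[-0.02,0,-0.1],0],
  [[-0.06,0,-0.11],0],
  [[-0.1,0,-0.11],0],
  [[-0.13,0,-0.11],0],
  [[-0.14,0,-0.11],0],
  [[-0.14,0,-0.11],0],
])

```text
t: 36.45
tool_pos: [0.4337, -0.1104, 0.3292]
orientation: [3.138, -0.143, 0.003]
force: [0.5, 0.0, 0.2]
opening: 0.05
```

```bash
python3 - <<'E'
from h import *
im=shot("scene","s25");im2=shot("top","t25")
for f in["scene0","s11","s8","s24","s25"]: print(f,[edge(ld(f),r) for r in(range(199,205),range(203,211),range(206,213))])
cv2.imwrite("pics/s25c.png",cv2.resize(im[110:230,160:320,::-1],None,fx=5,fy=5,interpolation=cv2.INTER_CUBIC))
s=monitor.read_state();print(s["t"],w2s(s["tool_pos"]),s["force"])
E
```

```text
scene0 [(np.float64(170.83), np.float64(0.342), np.float64(0.02)), (np.float64(170.97), np.float64(0.302), np.float64(0.02)), (np.float64(170.93), np.float64(0.307), np.float64(0.05))]
s11 [(np.float64(156.66), np.float64(0.566), np.float64(0.05)), (np.float64(156.92), np.float64(0.5), np.float64(0.01)), (np.float64(156.91), np.float64(0.501), np.float64(0.0))]
s8 [(np.float64(164.21), np.float64(0.4), np.float64(0.08)), (np.float64(164.14), np.float64(0.422), np.float64(0.04)), (np.float64(164.01), np.float64(0.437), np.float64(0.05))]
s24 [(np.float64(163.41), np.float64(0.339), np.float64(0.09)), (np.float64(-51.57), np.float64(21.912), np.float64(0.0)), (np.float64(95.2), np.float64(6.347), np.float64(6.1))]
s25 [(np.float64(162.87), np.float64(0.403), np.float64(0.04)), (np.float64(162.73), np.float64(0.453), np.float64(0.06)), (np.float64(164.51), np.float64(0.221), np.float64(0.37))]
36.55 [-0.1401739  -0.18723099] [-0.03760405 -0.00976915  0.44145278]
```

View pics/s25c.png

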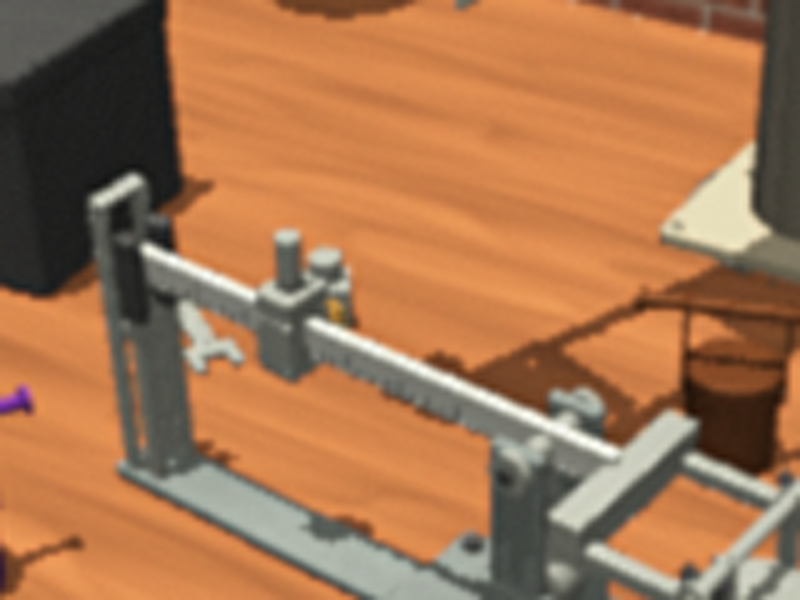

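Clean view: both column sets give +0.014 rad (edge row 163.68 at column 202, level 164.65). The shadow had biased the earlier reading. About 3 mm more is needed, so going back down beside the knob.

send_rows([
  [[0.02,0,0],0],
  [[0.06,0,0],0],
  [[0.1,0,0],0],
  [[0.13,0,0.005],0],
  [[0.139,0,0.02],0],
  [[0.14,0,0.045],0],
  [[0.14,0,0.07],0],
  [[0.14,0,0.092],0],
  [[0.14,0,0.106],0],
  [[0.14,0,0.11],0],
  [[0.14,0,0.11],0],
])

```text
t: 37.92
tool_pos: [0.5729, -0.123, 0.2185]
orientation: [3.138, -0.142, 0.0]
force: [0.1, -0.3, 0.2]
opening: 0.0504
```

```bash
python3 - <<'E'
from h import *
im=shot("scene","s26")
cv2.imwrite("pics/s26c.png",cv2.resize(im[110:230,160:320,::-1],None,fx=5,fy=5,interpolation=cv2.INTER_CUBIC))
s=monitor.read_state();print(s["t"],w2s(s["tool_pos"]),s["tool_pos"][2],s["force"],s["opening"])
E
```

```text
37.975 [-0.00051008 -0.18738253] 0.21896994787215507 [-0.52947942  0.10279727  0.80335377] 0.05006491553243435
```

View pics/s26c.png

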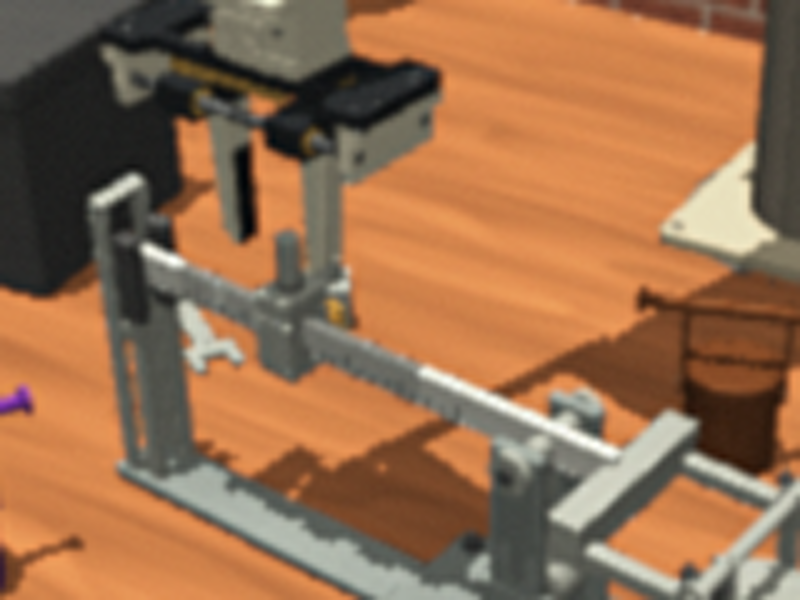

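The knob (crop (288,260)) is again between the fingers, untouched. A slow push of a few mm past contact, then off and up.

send_rows([
  [[0,0.004,0],0],
  [[0,0.007,0],0],
  [[0,0.009,0],0],
  [[0,0.011,0],0],
  [[0,0.0125,0],0],
  [[0,0.0135,0],0],
  [[0,0.0145,0],0],
  [[0,0.015,0],0],
  [[0,0.0155,0],0],
  [[0,0.016,0],0],
  [[0,0.016,0],0],
])

```text
t: 39.35
tool_pos: [0.5714, -0.1389, 0.2181]
orientation: [3.138, -0.142, 0.0]
force: [-0.8, 0.9, -1.1]
opening: 0.0506
```

send_rows([
  [[0,-0.002,0],0],
  [[0,-0.005,0],0],
  [[0,-0.008,0],0],
  [[0,-0.01,0],0],
  [[0,-0.01,-0.01],0],
  [[0,-0.01,-0.03],0],
  [[0,-0.01,-0.06],0],
  [[-0.01,-0.01,-0.09],0],
  [[-0.04,-0.01,-0.11],0],
  [[-0.08,-0.01,-0.11],0],
  [[-0.12,-0.01,-0.11],0],
  [[-0.14,-0.01,-0.11],0],
])

```text
t: 40.85
tool_pos: [0.4318, -0.1163, 0.3305]
orientation: [3.137, -0.143, 0.005]
force: [-0.7, 1.0, 0.5]
opening: 0.0502
```

send_rows([
  [[0,0,0],0],
  [[0,0,0],0],
  [[0,0,0],0],
  [[0,0,0],0],
  [[0,0,0],0],
])

```text
t: 41.48
tool_pos: [0.433, -0.1162, 0.3279]
orientation: [-3.138, 0.142, 0.001]
force: [0.3, 0.7, -0.3]
opening: 0.0497
```

```bash
cat >> h.py <<'E'
def clean(f):
    o=[]
    for r,c in((range(199,205),2),(range(203,210),6)):
        lo,hi,v=[(lambda e:e[0]+c*e[1])(edge(ld(g),r)) for g in("scene0","s11",f)]
        o.append(round(-.1+.2*(v-lo)/(hi-lo),4))
    return o
E
python3 - <<'E'
from h import *
im=shot("scene","s27")
print(clean("s8"),clean("s25"),clean("s27"))
cv2.imwrite("pics/s27c.png",cv2.resize(im[110:230,160:320,::-1],None,fx=5,fy=5,interpolation=cv2.INTER_CUBIC))
s=monitor.read_state();print(s["t"],w2s(s["tool_pos"]),s["force"])
E
```

```text
[np.float64(-0.0052), np.float64(-0.0049)] [np.float64(0.0142), np.float64(0.0139)] [np.float64(-0.0076), np.float64(-0.0063)]
41.525 [-0.14074655 -0.19315287] [ 0.48347533 -0.89708936 -0.17700148]
```

View pics/s27c.png

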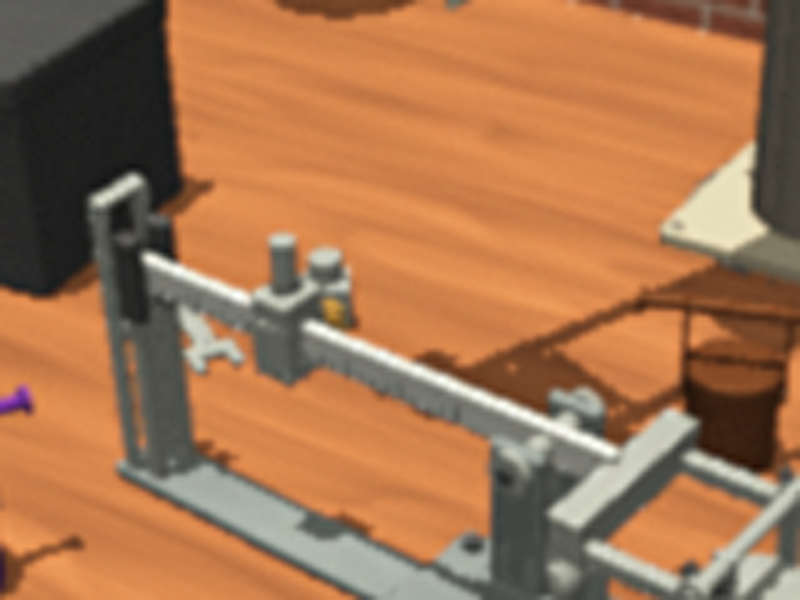

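send_rows([
  [[0,0,0],0],
  [[0,0,0],0],
  [[0,0,0],0],
  [[0,0,0],0],
])

```text
t: 42.02
tool_pos: [0.4329, -0.1163, 0.3282]
orientation: [3.138, -0.142, 0.0]
force: [-0.1, 0.3, 0.5]
opening: 0.0504
```

```bash
python3 - <<'E'
from h import *
im=shot("scene","s28")
print(clean("s28"))
def tip(f):  # independent: long-range fit of the edge from col 200 to 204 & far right arm between poise and pillar
    return [edge(ld(f),r)[:2] for r in (range(226,240),range(240,252))]
for f in("scene0","s11","s25","s28"): print(f,tip(f))
s=monitor.read_state();print(s["t"])
E
```

```text
[np.float64(-0.0076), np.float64(-0.0064)]
scene0 [(np.float64(151.5), np.float64(0.55)), (np.float64(121.22), np.float64(1.056))]
s11 [(np.float64(160.44), np.float64(0.19)), (np.float64(78.11), np.float64(2.131))]
s25 [(np.float64(118.97), np.float64(1.666)), (np.float64(164.25), np.float64(0.401))]
s28 [(np.float64(117.82), np.float64(1.717)), (np.float64(165.75), np.float64(0.379))]
42.075
```

Settled at −0.007 rad, about 1 mm too far outward. There's ample time (42 s of 67), so one fine touch inward with the outer finger.

send_rows([
  [[0.02,-0.003,0],0],
  [[0.06,-0.006,0],0],
  [[0.1,-0.01,0],0],
  [[0.13,-0.011,0.005],0],
  [[0.139,-0.011,0.02],0],
  [[0.14,-0.011,0.045],0],
  [[0.14,-0.011,0.07],0],
  [[0.14,-0.011,0.092],0],
  [[0.14,-0.011,0.106],0],
  [[0.14,-0.011,0.11],0],
  [[0.14,-0.011,0.11],0],
])

```text
t: 43.45
tool_pos: [0.5733, -0.118, 0.2186]
orientation: [3.138, -0.142, 0.001]
force: [1.2, 0.8, 0.2]
opening: 0.05
```

send_rows([
  [[0,-0.003,0],0],
  [[0,-0.006,0],0],
  [[0,-0.008,0],0],
  [[0,-0.0095,0],0],
  [[0,-0.0105,0],0],
  [[0,-0.0115,0],0],
  [[0,-0.012,0],0],
  [[0,-0.012,0],0],
])

```text
t: 44.45
tool_pos: [0.5743, -0.1061, 0.2182]
orientation: [3.138, -0.142, -0.0]
force: [-0.2, -0.5, -0.3]
opening: 0.05
```

```bash
python3 - <<'E'
from h import *
F=[]
im=shot("scene","s29"); F.append(monitor.read_state()["force"])
for i in range(2): shot("top","t29"); F.append(monitor.read_state()["force"])
cv2.imwrite("pics/s29c.png",cv2.resize(im[130:190,180:260,::-1],None,fx=9,fy=9,interpolation=cv2.INTER_CUBIC))
s=monitor.read_state();print(s["t"],w2s(s["tool_pos"]),s["opening"],np.mean(F,0))
E
```

```text
44.6 [-0.00086148 -0.17039923] 0.0502749230923001 [-0.04550032 -0.84314019  0.28101041]
```

View pics/s29c.png

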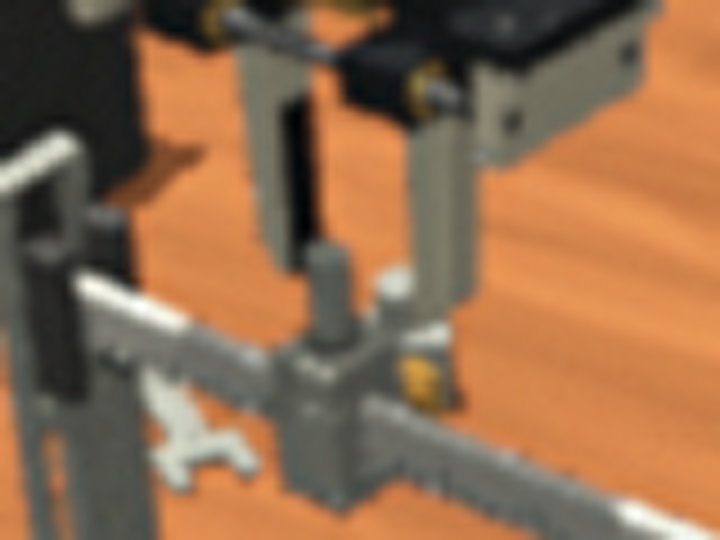

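The outer finger has just made contact (−0.8 N). One more millimetre, then off and up.

send_rows([
  [[0,-0.0004,0],0],
  [[0,-0.0008,0],0],
  [[0,-0.0012,0],0],
  [[0,-0.0014,0],0],
  [[0,-0.0014,0],0],
  [[0,-0.0014,0],0],
])

```text
t: 45.35
tool_pos: [0.5745, -0.1046, 0.2181]
orientation: [3.138, -0.142, 0.0]
force: [0.1, -1.0, 1.1]
opening: 0.05
```

send_rows([
  [[0,0.002,0],0],
  [[0,0.005,0],0],
  [[0,0.008,0],0],
  [[0,0.01,0],0],
  [[0,0.01,-0.01],0],
  [[0,0.01,-0.03],0],
  [[0,0.01,-0.06],0],
  [[-0.01,0.01,-0.09],0],
  [[-0.04,0.01,-0.11],0],
  [[-0.08,0.01,-0.11],0],
  [[-0.12,0.01,-0.11],0],
  [[-0.14,0.01,-0.11],0],
])

```text
t: 46.85
tool_pos: [0.4331, -0.1018, 0.3305]
orientation: [3.137, -0.142, 0.005]
force: [0.1, 0.1, 0.4]
opening: 0.05
```

send_rows([
  [[0,0,0],0],
  [[0,0,0],0],
  [[0,0,0],0],
  [[0,0,0],0],
  [[0,0,0],0],
  [[0,0,0],0],
])

```text
t: 47.6
tool_pos: [0.4342, -0.1019, 0.328]
orientation: [-3.138, 0.142, 0.001]
force: [0.6, -0.0, -0.4]
opening: 0.05
```

```bash
python3 - <<'E'
from h import *
im=shot("scene","s30")
print(clean("s28"),clean("s30"))
s=monitor.read_state();print(s["t"],w2s(s["tool_pos"]),s["force"])
E
```

```text
[np.float64(-0.0076), np.float64(-0.0064)] [np.float64(0.0002), np.float64(-0.0001)]
47.65 [-0.14082653 -0.17876502] [-0.57843833 -0.65540307 -0.33666464]
```

Both column sets read level (±0.0002 rad). Waiting briefly, then a final look in both cameras.

send_rows([
  [[0,0,0],0],
  [[0,0,0],0],
  [[0,0,0],0],
  [[0,0,0],0],
  [[0,0,0],0],
  [[0,0,0],0],
  [[0,0,0],0],
  [[0,0,0],0],
])

```text
t: 48.65
tool_pos: [0.4342, -0.1019, 0.3281]
orientation: [3.138, -0.142, 0.0]
force: [0.5, -0.3, 0.6]
opening: 0.0502
```

```bash
python3 - <<'E'
from h import *
im=shot("scene","s31");im2=shot("top","t31")
print(clean("s31"))
cv2.imwrite("pics/s31c.png",cv2.resize(im[120:260,170:370,::-1],None,fx=4,fy=4,interpolation=cv2.INTER_CUBIC))
s=monitor.read_state();print(s["t"],s["force"],s["dq"])
E
```

```text
[np.float64(0.0001), np.float64(-0.0001)]
48.75 [ 0.30768969 -0.09344102  0.32472329] [ 0.001416   -0.00094742  0.00104852 -0.00089382  0.00043429 -0.0011483 ]
```

View pics/s31c.png

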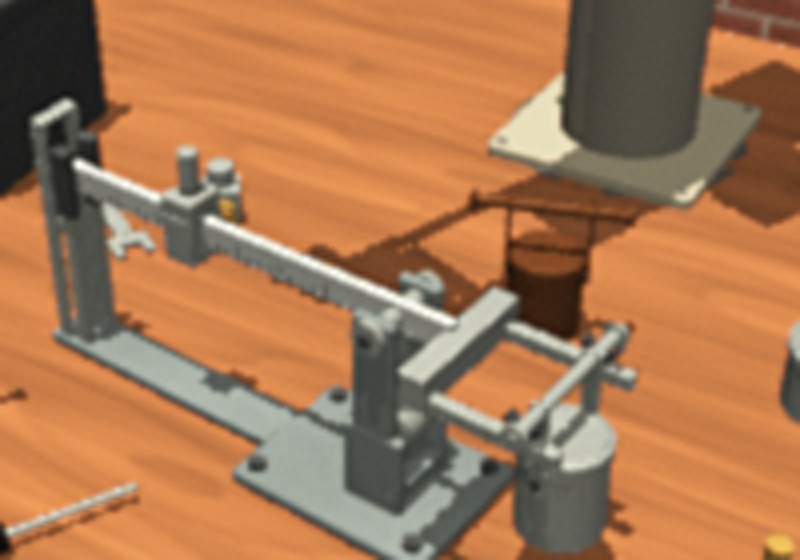

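View pics/t31.png

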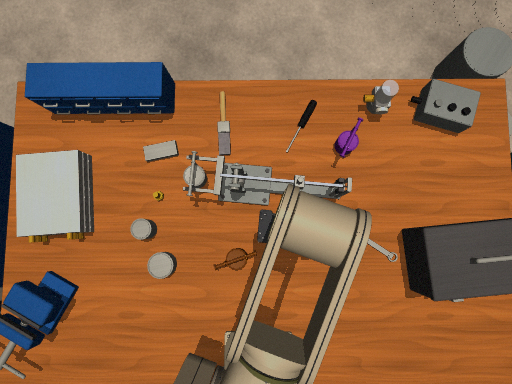

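The can hangs in both seats (scene crop (525,430) and (620,335)), the beam is steady and level, the bystanders in view sit where they were, and the gripper is clear. Handing in.

```bash
python3 - <<'E'
from h import *
print(ticket.close_job())
E
```

```text
the job is handed in; nothing more can be done
None
```

The can hangs by its bar in both V-seats, the beam floats level, and the gripper was open and clear of everything when I handed in at about 48.8 s. I picked the bright steel can up by its bar and lowered it slowly into the yoke. I then pushed the poise outward with one open finger, backing off each time to let the beam float. It went about 1 mm too far, so I nudged it back from the other side. I never closed the jaws on the knob, and every force reading I took while pushing was under 2 N.

**Final checks:**
- **Balance:** the tilt read 0.000 rad in two separate column sets of the scene image, taken twice about 1 s apart. I calibrated this on the two stops (±0.1).
- **Surroundings:** every bystander I could see was where it started. In the last top picture the arm hid the valve and part of the spanner.

**Checks that disagreed:**
- The gripper's shadow threw off tilt readings taken while it was close to the beam: one read +0.0055 where the clear view gave +0.014. I judged the balance only from clear views.
- While seating the can, the bar pressed sideways on the V with about 5 N. I eased it sideways until that force was gone before letting go.

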